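# Unhook the top tray from a nested stack and seat it in its frame

### The arm

A 6-joint arm with a two-finger parallel gripper is mounted at the origin on a cart in front of the work surface, level with it; the furniture and walls round the work are solid. World frame = base frame: x ahead of the robot, y to its left, z up, the work surface at z = 0. Lengths are in mm, angles in rad, forces in N, time in s.
With the tool pointing down it reaches from about 275 to 750 mm from the base axis. Payload 10.2 kg.
Tool frame: the origin (TCP) lies between the finger pads; the fingertips stand 14 mm ahead of it and the grasp point (between the pads) lies 5 mm behind it; y points along the fingers, z is the direction in which the jaws open and shut, and the axes are right-handed (so a half turn about y gives the same grasp; the last joint's range is limited). The gripper opens to 85 mm and grips with 20 to 120 N. Pads are 22 mm wide; open, the fingers measure 114 mm over their backs; the gripper's body (76 mm by 85 mm) begins 54 mm behind the grasp point. The pads swing forward as they close: fully open they stand 13 mm farther back than shut.
Start: joints at [-1.563, 0.313, 1.498, -0, 1.331, -0.223], TCP at [120.083, -511.088, 222.794] pointing down, gripper open.
Joint ranges: [-2.94, 2.94], [-0.97, 2.17], [0.19, 2.56], [-1.23, 4.37], [0.02, 3.11], [-2.88, 2.88]. Speed limits (rad/s): [2.39, 2.39, 3.01, 3.14, 3.14, 3.14].

### API

Orientations are given as a unit quaternion [w, x, y, z].
In Python, from plant import get_obs, cams, workorder gives the robot as it stands. The module is installed in compiled form; this text tells all that it offers.
- The arm moves only by the tool move_arm, never from a script. Its arguments are lists of equal length, an entry for each row: "delta_pos": the shift along the tool's x, y, z in mm, a list of three; "rotation": the turn, a rotation vector about the tool's x, y, z in degrees, a list of three; "grip": the opening, from 0 (shut) to 1 (fully open). A call has 1 to 5 rows; each row is the pose to reach, as a shift and turn from the pose commanded when the call began, along the tool's axes at that moment; what a row does not reach only later rows make up. A row lasts 1/12 s, in which the tool goes at most 41.7 mm and 7.16 degrees, less where a joint would pass 70% of its speed; a pose out of reach is approached as far as the arm can. A call with a gripper value outside its range is refused whole. The fingers move at their own pace and stop on an object; "squeeze" is the grip in N (left out, the last holds). Time passes only in rows, so rows that repeat a pose let the fingers close. It gives the time, the measured TCP pose, the force and the opening at its end, in the units of the state.
- get_obs(): the state, without advancing time (a new reading comes with each control period).
- cams.get_image(name): name is "side" or "top" or "wrist"; returns a dict with "pixels" (384x512x3 uint8, blue, green, red), "fx", "fy", "cx", "cy" (pixels), "k1" (the pictures are not rectified: a ray, as slopes to the right and down, at radius r is drawn at 1 + k1 r^2 times it, then the intrinsics apply), "extrinsics" (4x4, takes a point from world to camera coordinates). Camera axes: x right, y down, z forward; pixel columns grow to the right and rows downward; lengths in mm; the calibration is good to about 2 mm. A picture is of the moment at which its call begins. There is no depth.
- workorder.job_done(): hands the job in, once; it reports no verdict.
The state is a dict: "time": time; "joint_positions": joint angles; "qd": joint speeds; "effort": joint torques, N m; "tool_pos": TCP position; "ee_rot": TCP orientation; "contact_force": force on the tool from outside, world axes, zero at the start; "ft_torque": the same for the moment, N m; "grip_width": finger opening in mm.
Only numpy, scipy, OpenCV 4.12 (cv2) and the standard library are available. Lean on these libraries where they do the work, as an engineer would, in place of code of your own. Each camera call takes 0.05 s, during which the arm holds its last target.

### The job

Take the top steel tray off the nested stack on the sloped black stand without pulling the trays below out of their nest, and lower it gently, upright, into the empty blue frame until it is fully seated with its tongue in the frame's notch. The trays hook into one another at the tongue end, so a straight pull drags the next one up: swing the other end up first, then draw the tray off away from the hooked end. Leave the other things on the bench where they are.

Things in the scene. Friction and masses are not known exactly. Their poses are not given: they have to be found in the camera images.
- tray_top: topmost of three identical pressed steel trays, open and hollow, 54 wide (own x) x 150 long (own y) x 50 mm high (own z), 0.13 to 0.21 kg, walls 3 mm. Origin: centre of the underside of its floor. z 0 to 30 is a tapered body, 45 mm wide and y -70.5 to +70.5 at z = 30, 30 mm wide and y -60 to +63 at z = 0. z 30 to 50 is an upright straight-sided rim band
- top_band (a point): on the top tray, at the centre (x = y = 0) of its rim band's upper edge, z = 50. Grip the tray across the band's 54 mm: only its upper 20 mm stand clear of the next tray. Stacked, each band stands on the band below (20 mm pitch, about 1.5 mm sideways play)
- top_tongue (a point): tip of the top tray's tongue, y = +79, z = 18.5: 14 mm wide, 3 mm thick, from the +y end of the body. It pokes through a window (24 mm wide, z 33 to 45) in the +y end of the next tray's band, comes 4 mm out, and catches under the window's top edge after about 5 mm of straight rise
- top_pivot (a point): lower edge of the top tray's band at the hooked end: y = +75, z = 30. The -y end is free: swing it up about this edge by some 24 degrees and the body is out of the next tray; then about 20 mm towards the trays' -y takes the tongue out of the window, and the tray can be lifted off
- tray_middle: the second tray, same shape and axes, loose; its tongue is hooked in the bottom tray in the same way. Must stay nested
- tray_bottom: the lowest tray, same shape and axes, loose in the stand's seat; its tongue lies in an open notch, so nothing hooks it down
- stand: fixed black stand, base 117 x 170 mm, origin on the bench, own y along the trays' length. It carries the stack tipped 28 degrees about its y axis, so the trays' open tops lean towards the stand's own -x (the robot's side); the top tray's rim is about 111 mm above the bench along its middle. The tongue ends point to the stand's +y
- nest_middle (a point): point fixed to the stand where the middle tray's origin belongs
- nest_bottom (a point): point fixed to the stand where the bottom tray's origin belongs
- frame: fixed blue frame, 62 x 160 mm, 36 mm high, origin under its centre on the bench, own y along its length, low screw ears to x = +-43 mm. Its open tapered seat fits the tray's body with 1.5 mm play. A notch for the tongue, 22 mm wide and open at the top, is in its +y end: the tray's own y must point along the frame's +y; the other way round it does not go in
- frame_seat (a point): point on the frame's axis 6 mm above the bench, where the seated tray's origin lies; the tray's band then stands on the frame's top face (36 mm) and its rim is 56 mm above the bench
- slide_box: bystander, grey box 91 x 100 x 35 mm
- petri_1: bystander, clear dish 60 mm across, 12 mm high
- vial_4: bystander, amber vial 32 mm across, 71 mm high

How it is judged (in metres and radians):
On the way:
1. the top tray is clear of the stack, with the other two still nested (distance between tray_top and tray_middle above 0.09 m and distance between tray_middle and nest_middle below 0.01 m and angle between the y axis of each of tray_middle, tray_bottom and the y axis of stand, either way round below 0.07 rad and distance between tray_bottom and nest_bottom below 0.01 m), for 0.2 s.
At the end, for the whole second after the job is handed in: The top tray is seated level in the frame: its origin within 5 mm sideways and 6 mm in all of the seat point, within 0.05 rad of upright and 0.06 rad of the frame's length, at rest. The middle and bottom trays are within 10 mm and 0.07 rad of their nested places on the stand (horizontal distance between tray_top and frame_seat below 0.005 m and distance between tray_top and frame_seat below 0.006 m and angle between tray_top's own z axis and vertical below 0.05 rad and angle between the y axis of tray_top and the y axis of frame, either way round below 0.06 rad and linear speed of tray_top below 0.02 m/s and distance between tray_middle and nest_middle below 0.01 m and angle between the y axis of each of tray_middle, tray_bottom and the y axis of stand, either way round below 0.07 rad and distance between tray_bottom and nest_bottom below 0.01 m); the robot touches nothing.
It fails at once if the middle or bottom tray is dragged up or moved by more than 15 mm (distance of any of tray_middle, tray_bottom from where it was at the start of the episode above 0.015 m).
It fails at once if the top tray falls freely (faster than 0.5 m/s while nothing grips it) (linear speed of tray_top above 0.5 m/s and contact force between the fingers and tray_top below 0.1 N).
It fails at once if a bystander is moved by more than 30 mm (distance of any of slide_box, petri_1, vial_4 from where it was at the start of the episode above 0.03 m).
It also fails if it takes over 43 s, if anything falls off the work surface, if the arm or the gripper's body presses on something with over 40 N, if the wrist force passes 120 N, or if a joint passes its speed limit or range.

## Working session

There is one attempt and no reset: what is moved stays moved. The work goes in short steps, Python scripts to look and compute and a tool call to move; the robot and the scene stay as the last step left them, time stands still between calls to the robot, and variables do not carry over. Pictures are saved under pics/ and viewed, and the job is handed in when it is done.

Besides the shell and the picture viewer there is one more tool, called after ">>>" as a command line: name --argument value ..., lists and objects as JSON in quotes. move_arm: Moves the arm, as the interface text tells. Its arguments: {"type":"object","properties":{"delta_pos":{"type":"array","items":{"type":"array","items":{"type":"number"}}},"rotation":{"type":"array","items":{"type":"array","items":{"type":"number"}}},"grip":{"type":"array","items":{"type":"number"}},"squeeze":{"type":"number"}},"required":["delta_pos","rotation","grip"]}

```bash
mkdir -p pics; cat > h.py <<'E'
import numpy as np, cv2
from plant import get_obs, cams, workorder
E
python3 - <<'E'
from h import *
o=get_obs(); print(o)
for n in ["side","top","wrist"]:
    d=cams.get_image(n); cv2.imwrite(f"pics/{n}0.png",d["pixels"])
    np.savez(f"pics/{n}0.npz",**d)
    print(n,d["fx"],d["fy"],d["cx"],d["cy"],d["k1"]); print(np.round(d["extrinsics"],4).tolist())
E
```

```text
{'time': 0.0, 'joint_positions': array([-1.56339865e+00,  3.13468304e-01,  1.49842629e+00,  3.28052664e-05,
        1.33100897e+00, -2.23417162e-01]), 'qd': array([ 6.03645986e-04, -5.10577390e-04, -5.55689828e-04,  6.88815481e-05,
       -1.52422621e-03,  2.49604353e-04]), 'effort': array([ 5.98526221e-04, -4.12265182e+01, -2.59742814e+01, -1.76987924e-04,
        4.05050538e-03,  1.50976166e-05]), 'tool_pos': array([ 120.09046418, -510.80971919,  222.2297814 ]), 'ee_rot': array([ 0.08148274, -0.08136042,  0.7028628 , -0.70194368]), 'contact_force': array([ 0.36437343,  0.30548948, -0.02843844]), 'ft_torque': array([ 0.03024879, -0.02523767,  0.01526536]), 'grip_width': 85.19744177413924}
side 412.9137861338273 412.9137861338273 261.0927549326774 191.45564400531026 -0.1059566577525273
[[-0.9919, -0.1266, -0.0068, 551.5156], [-0.0842, 0.6977, -0.7114, 98.61], [0.0948, -0.7051, -0.7027, 1230.2321], [0.0, 0.0, 0.0, 1.0]]
top 390.4574837304014 390.4574837304014 253.21515182812323 198.19187334287463 -0.1037846128015687
[[0.0059, -0.9999, 0.0125, -4.0528], [-0.9809, -0.0082, -0.1945, 558.4384], [0.1946, -0.0111, -0.9808, 1325.8541], [0.0, 0.0, 0.0, 1.0]]
wrist 290.83303235970044 290.83303235970044 256.71939725338507 189.44052521325654 0.022994691167879094
[[0.2288, -0.9735, -0.0021, -524.212], [-0.9268, -0.2185, 0.3054, -39.5873], [-0.2978, -0.068, -0.9522, 379.8601], [0.0, 0.0, 0.0, 1.0]]
```

View pics/side0.png

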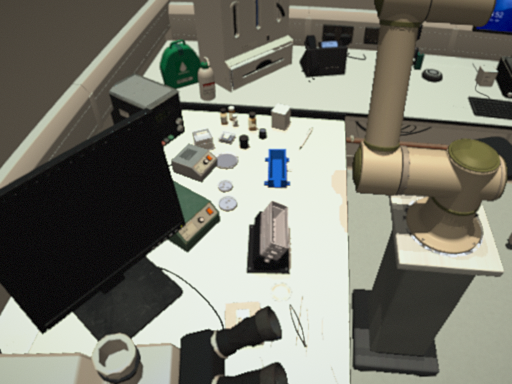

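View pics/top0.png

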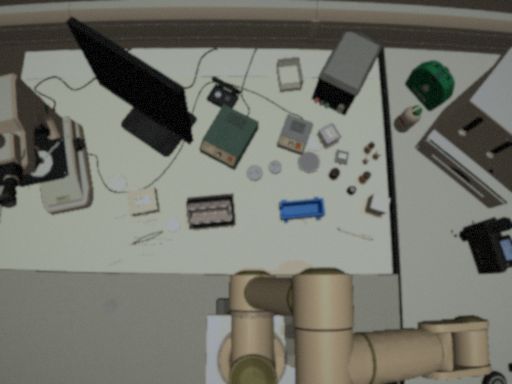

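View pics/wrist0.png

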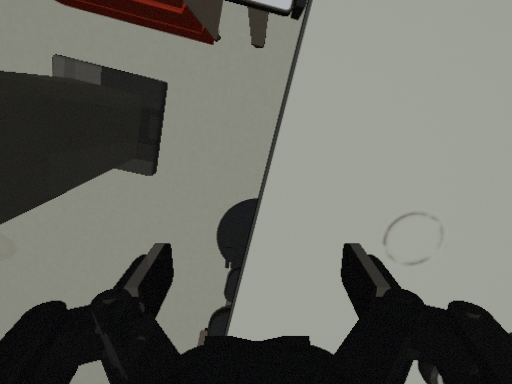

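```bash
cat >> h.py <<'E'
def undist(d,uv):
    uv=np.atleast_2d(np.array(uv,float)); 
    K=np.array([[d["fx"],0,d["cx"]],[0,d["fy"],d["cy"]],[0,0,1.]])
    return cv2.undistortPoints(uv.reshape(-1,1,2),K,np.array([float(d["k1"]),0,0,0])).reshape(-1,2)
def rays(d,uv):
    s=undist(d,uv);E=np.array(d["extrinsics"]);R=E[:3,:3];C=-R.T@E[:3,3]
    v=np.c_[s,np.ones(len(s))]@R; return C,v
def onplane(d,uv,z):
    C,v=rays(d,uv); t=(z-C[2])/v[:,2]; return C+v*t[:,None]
def proj(d,P):
    E=np.array(d["extrinsics"]);P=np.atleast_2d(P)
    K=np.array([[d["fx"],0,d["cx"]],[0,d["fy"],d["cy"]],[0,0,1.]])
    return cv2.projectPoints(P.astype(float),cv2.Rodrigues(E[:3,:3])[0],E[:3,3],K,np.array([float(d["k1"]),0,0,0]))[0].reshape(-1,2)
def tri(d1,u1,d2,u2):
    C1,v1=rays(d1,u1);C2,v2=rays(d2,u2);o=[]
    for a,b in zip(v1,v2):
        a=a/np.linalg.norm(a);b=b/np.linalg.norm(b)
        s=np.linalg.lstsq(np.c_[a,-b],C2-C1,rcond=None)[0]
        p,q=C1+s[0]*a,C2+s[1]*b;o.append(np.r_[(p+q)/2,np.linalg.norm(p-q)])
    return np.array(o)
def crop(d,x0,y0,x1,y1,k,name):
    im=cv2.resize(d["pixels"][y0:y1,x0:x1],None,fx=k,fy=k,interpolation=cv2.INTER_CUBIC)
    st=10
    for u in range(-(-x0//st)*st,x1,st):
        cv2.line(im,(int((u-x0+.5)*k),0),(int((u-x0+.5)*k),5),(0,255,255),1); cv2.putText(im,str(u),(int((u-x0+.5)*k),14),0,.35,(0,0,255),1)
    for v in range(-(-y0//st)*st,y1,st):
        cv2.line(im,(0,int((v-y0+.5)*k)),(5,int((v-y0+.5)*k)),(0,255,255),1); cv2.putText(im,str(v),(6,int((v-y0+.5)*k)),0,.35,(0,0,255),1)
    cv2.imwrite(name,im)
E
python3 - <<'E'
from h import *
t=dict(np.load("pics/top0.npz"));s=dict(np.load("pics/side0.npz"))
crop(t,180,185,245,235,12,"pics/ct.png")
crop(t,270,185,335,235,12,"pics/ctf.png")
crop(s,240,195,300,280,7,"pics/cs.png")
crop(s,255,140,300,195,10,"pics/csf.png")
print(onplane(t,[[212,211]],111),onplane(t,[[302,209]],36),onplane(s,[[277,168]],36),onplane(s,[[272,235]],100))
E
```

```text
[[502.18548228 139.09008856 111.        ]] [[ 524.23593847 -175.06850592   36.        ]] [[ 522.30227377 -152.55232835   36.        ]] [[503.04950312 184.42321041 100.        ]]
```

View pics/ct.png

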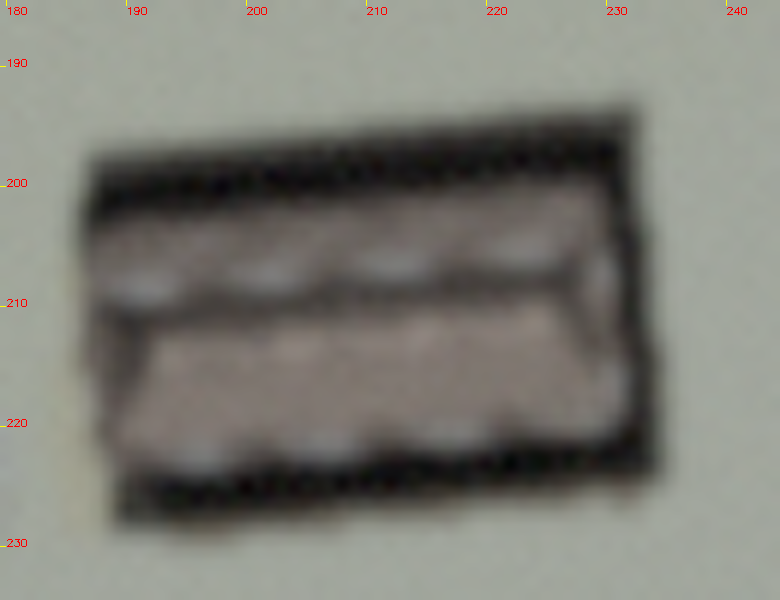

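View pics/ctf.png

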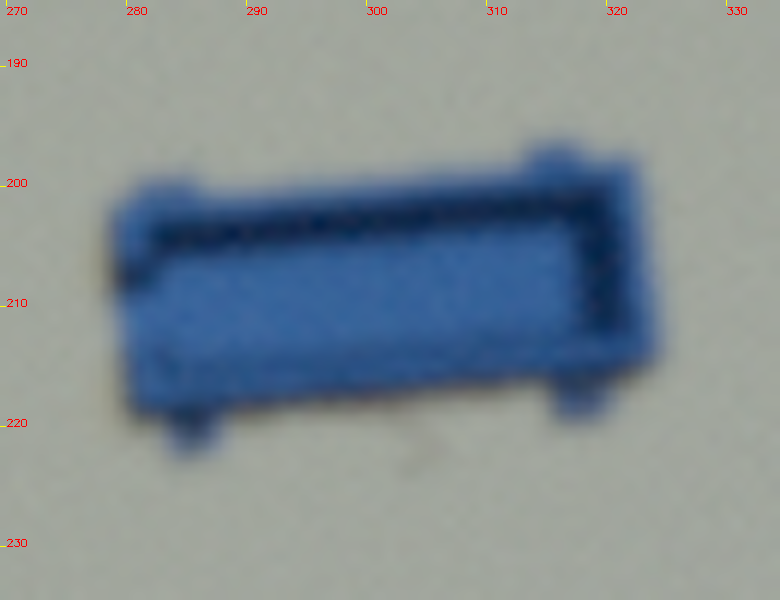

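View pics/cs.png

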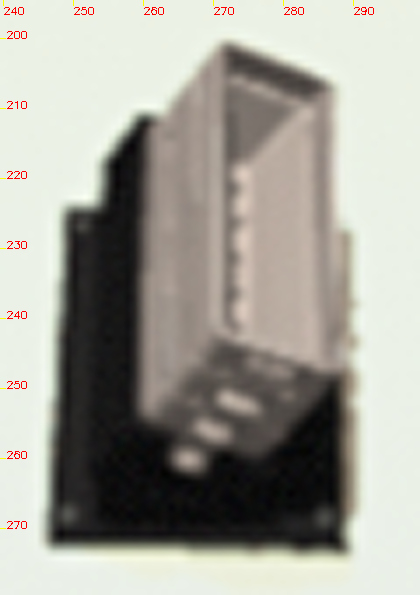

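View pics/csf.png

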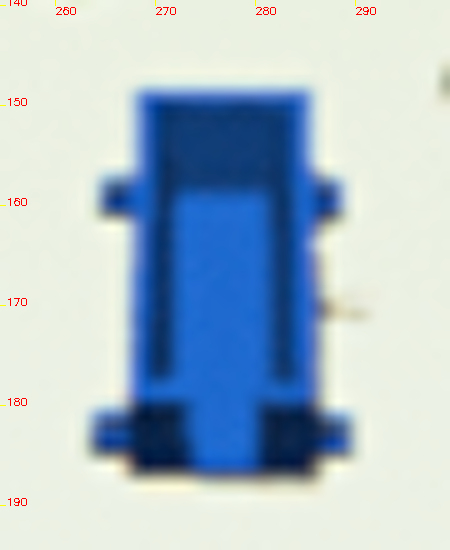

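```bash
cat >> h.py <<'E'
from scipy.spatial.transform import Rotation as Rn
def Rtool(o=None):
    o=o or get_obs(); q=np.array(o["ee_rot"]); return Rn.from_quat(q[[1,2,3,0]])
def todelta(p,Rt):
    "goal TCP p (world), goal Rotation Rt -> tool delta, rotvec deg"
    o=get_obs();R=Rtool(o)
    print("delta",np.round(R.inv().apply(np.array(p)-o["tool_pos"]),1),"rot",np.round(np.degrees((R.inv()*Rt).as_rotvec()),2))
E
python3 - <<'E'
from h import *
print(np.round(Rtool().as_matrix(),3))
w=dict(np.load("pics/wrist0.npz"));E=w["extrinsics"];R=E[:3,:3];print("cam center",-R.T@E[:3,3])
print("cam center in tool",Rtool().inv().apply(-R.T@E[:3,3]-get_obs()["tool_pos"]));print(np.round(R@Rtool().as_matrix(),3))
t=dict(np.load("pics/top0.npz"));s=dict(np.load("pics/side0.npz"))
# frame top-face outer corners in top view
c=onplane(t,[[279,202.5],[322.5,198.5],[323.5,213.5],[281,218]],36);print(c.round(1),c.mean(0))
c=onplane(s,[[267.3,149],[284.8,149],[285.3,180.3],[267.2,180.3]],36);print(c.round(1),c.mean(0))
c=tri(s,[[270.5,201.5],[286.8,207.5],[287,248.5],[270,243]],t,[[229.5,207],[231.5,221],[189.5,223],[187.7,209]]);print(c.round(1),c.mean(0))
E
```

```text
[[-0.973  0.     0.229]
 [-0.229  0.001 -0.973]
 [-0.    -1.    -0.001]]
cam center [ 196.36238157 -493.14408811  372.70603611]
cam center in tool [-7.83435406e+01 -1.50310697e+02  3.40961965e-02]
[[-0.     0.001  1.   ]
 [ 0.952 -0.306  0.   ]
 [ 0.306  0.952 -0.001]]
[[ 547.2  -92.8   36. ]
 [ 563.2 -250.1   36. ]
 [ 508.5 -252.2   36. ]
 [ 491.2  -99.5   36. ]] [ 527.51494281 -173.62738472   36.        ]
[[ 565.6 -247.8   36. ]
 [ 505.3 -255.1   36. ]
 [ 490.1  -96.6   36. ]
 [ 547.5  -89.7   36. ]] [ 527.12246687 -172.31351755   36.        ]
[[517.1  80.  116.2   3.4]
 [472.4  73.7  91.3   1.7]
 [462.  216.7  91.2   2.7]
 [506.1 221.2 113.    3.7]] [489.40436102 147.89906155 102.94225548   2.87097178]
```

```bash
cat >> h.py <<'E'
def Rdown(yaw,tilt=0,swing=0):
    "tool orientation for tray frame yaw(deg), tilt about tray y so that z leans to -x, swing about tray x lifting -y end"
    T=Rn.from_euler('z',yaw,degrees=True)*Rn.from_euler('y',-tilt,degrees=True)*Rn.from_euler('x',-swing,degrees=True)
    M=T.as_matrix(); return Rn.from_matrix(np.c_[-M[:,1],-M[:,2],M[:,0]]),T
E
python3 - <<'E'
from h import *
todelta([527,-173,170],Rdown(6)[0])
E
```

```text
delta [-473.4   52.7 -235.8] rot [ 3.000e-02 -8.278e+01 -5.000e-02]
```

>>> move_arm --delta_pos '[[-38,0,-18],[-75,0,-36],[-112,0,-54],[-149,0,-72],[-186,0,-90]]' --rotation '[[0,-7,0],[0,-14,0],[0,-21,0],[0,-28,0],[0,-35,0]]' --grip '[1,1,1,1,1]'

```text
time: 0.57
tool_pos: [281.6, -379.4, 222.7]
ee_rot: [0.291, -0.291, 0.645, -0.645]
contact_force: [0.8, -0.1, -0.1]
grip_width: 85.4
```

```bash
python3 - <<'E'
from h import *
print(get_obs()["time"],get_obs()["joint_positions"])
todelta([527,-173,170],Rdown(6)[0])
E
```

```text
0.5667 [-1.18089559e+00  1.96967776e-01  1.64803883e+00  3.46975527e-05
  1.29673605e+00 -4.57299494e-01]
delta [-317.1   52.8   47.3] rot [ 0.000e+00 -4.746e+01 -1.000e-02]
```

>>> move_arm --delta_pos '[[-40,6,5],[-80,12,10],[-120,20,15],[-160,28,20],[-200,35,25]]' --rotation '[[0,-7,0],[0,-14,0],[0,-21,0],[0,-28,0],[0,-35,0]]' --grip '[1,1,1,1,1]'

```text
time: 0.98
tool_pos: [433.6, -246.7, 187.3]
ee_rot: [0.471, -0.471, 0.527, -0.527]
contact_force: [0.3, -1.1, 0.3]
grip_width: 85.1
```

```bash
python3 - <<'E'
from h import *
print(get_obs()["time"],get_obs()["joint_positions"])
todelta([527,-173,170],Rdown(6)[0])
E
```

```text
0.9833 [-7.52558838e-01  2.87065294e-01  1.62879104e+00 -2.58930848e-05
  1.22602550e+00 -6.40298500e-01]
delta [-83.7  17.3  84.6] rot [ 1.000e-02 -1.243e+01 -1.000e-02]
```

>>> move_arm --delta_pos '[[-27,6,28],[-54,12,56],[-75,15,78],[-75,15,78]]' --rotation '[[0,-5,0],[0,-10,0],[0,-11,0],[0,-11,0]]' --grip '[1,1,1,1]'

```text
time: 1.32
tool_pos: [521.4, -179.6, 171.5]
ee_rot: [0.52, -0.519, 0.48, -0.479]
contact_force: [0.2, 0.1, 0.2]
grip_width: 85.5
```

```bash
python3 - <<'E'
from h import *
print(get_obs()["time"],get_obs()["joint_positions"])
todelta([527,-173,170],Rdown(6)[0])
d=cams.get_image("wrist"); np.savez("pics/w1.npz",**d); cv2.imwrite("pics/w1.png",d["pixels"])
E
```

```text
1.3167 [-5.44721482e-01  4.14620260e-01  1.49161887e+00  1.18549684e-03
  1.23664516e+00 -6.24445276e-01]
delta [-6.1  1.5  6.1] rot [ 0.02 -1.45 -0.1 ]
```

View pics/w1.png

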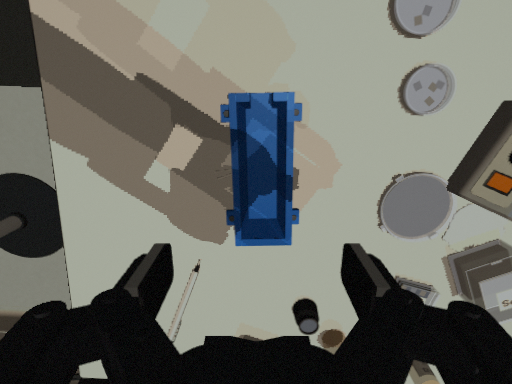

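```bash
python3 - <<'E'
from h import *
d=cams.get_image("wrist"); np.savez("pics/w2.npz",**d)
print(get_obs()["tool_pos"])
crop(d,215,85,310,250,4.5,"pics/w2f.png")
hsv=cv2.cvtColor(d["pixels"],cv2.COLOR_BGR2HSV)
m=cv2.inRange(hsv,(100,150,30),(125,255,255)); cv2.imwrite("pics/m2.png",m)
E
```

```text
[ 518.94376358 -182.43247684  172.2204861 ]
```

View pics/w2f.png

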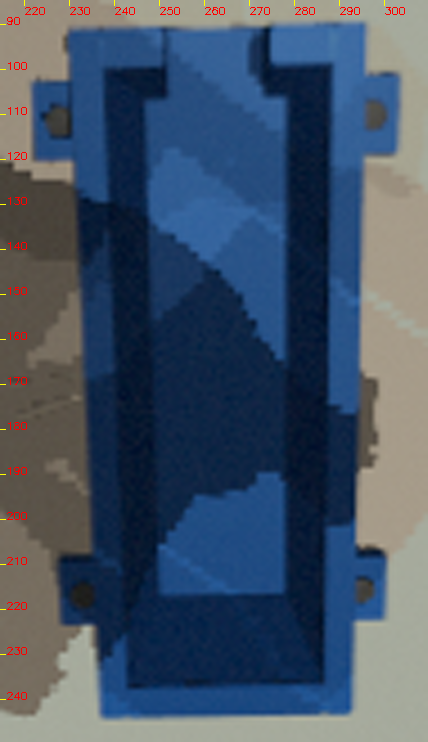

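View pics/m2.png

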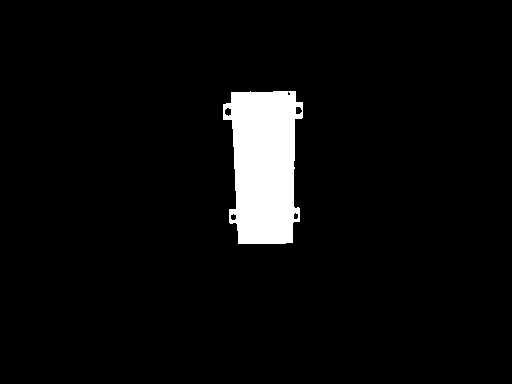

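```bash
python3 - <<'E'
from h import *
d=dict(np.load("pics/w2.npz"))
c=onplane(d,[[229.7,90.8],[295.6,89.8],[292.7,242.5],[237.3,243.3]],36);print(c.round(1),c.mean(0))
for a,b in [(0,1),(1,2),(2,3),(3,0)]: print(np.linalg.norm(c[a]-c[b]), np.degrees(np.arctan2(*(c[b]-c[a])[[1,0]])))
# inner seat opening edges
E=d["extrinsics"];R=E[:3,:3];C=-R.T@E[:3,3];o=get_obs();print("cam in tool",Rtool(o).inv().apply(C-o["tool_pos"]),o["tool_pos"])
E
```

```text
[[ 488.2 -100.4   36. ]
 [ 549.2  -94.8   36. ]
 [ 564.8 -252.2   36. ]
 [ 504.3 -258.    36. ]] [ 526.62220657 -176.33548602   36.        ]
61.25195212474456 5.236667834029354
158.2184608370251 -84.36335440482517
60.74826208298878 -174.59796262930885
158.39810624370978 95.81848505895239
cam in tool [ -79.34936474 -150.05723265    0.81655968] [ 518.94376358 -182.43247684  172.2204861 ]
```

```bash
python3 - <<'E'
from h import *
todelta([455,147,175],Rdown(4.5,28)[0])
E
```

```text
delta [-333.3   -2.6  -38.9] rot [ 2.806e+01 -1.800e-01  2.000e-02]
```

>>> move_arm --delta_pos '[[-38,-5,-4],[-76,-10,-8],[-114,-10,-13],[-152,-10,-18],[-190,-10,-23]]' --rotation '[[3,0,0],[7,0,0],[11,0,0],[15,0,0],[19,0,0]]' --grip '[1,1,1,1,1]'

```text
time: 1.83
tool_pos: [480.7, 4.9, 183.2]
ee_rot: [0.597, -0.424, 0.395, -0.556]
contact_force: [1.9, 1.2, 1.1]
grip_width: 85.2
```

```bash
python3 - <<'E'
from h import *
print(get_obs()["time"],get_obs()["joint_positions"])
todelta([455,147,175],Rdown(4.5,28)[0])
E
```

```text
1.8333 [-0.30267245  0.07896829  1.93760043  0.16533724  0.81777359 -0.46803678]
delta [-143.5    2.6  -17.4] rot [ 8.77 -0.4   0.18]
```

>>> move_arm --delta_pos '[[-40,0,-4],[-80,2,-8],[-120,2,-13],[-133,2,-16],[-133,2,-16]]' --rotation '[[3,0,0],[6,0,0],[8,0,0],[8,0,0],[8,0,0]]' --grip '[1,1,1,1,1]'

```text
time: 2.25
tool_pos: [456.0, 137.8, 175.6]
ee_rot: [0.625, -0.383, 0.355, -0.579]
contact_force: [0.3, -0.3, 0.2]
grip_width: 85.7
```

>>> move_arm --delta_pos '[[0,0,0],[0,0,0]]' --rotation '[[0,0,0],[0,0,0]]' --grip '[1,1]'

```text
time: 2.42
tool_pos: [458.0, 135.0, 176.0]
ee_rot: [0.624, -0.382, 0.356, -0.581]
contact_force: [0.2, -0.1, -0.2]
grip_width: 85.3
```

```bash
python3 - <<'E'
from h import *
print(get_obs()["time"],get_obs()["joint_positions"])
todelta([455,147,175],Rdown(4.5,28)[0])
d=cams.get_image("wrist"); np.savez("pics/w3.npz",**d); cv2.imwrite("pics/w3.png",d["pixels"])
o=get_obs();E=d["extrinsics"];R=E[:3,:3];C=-R.T@E[:3,3];print("cam in tool",Rtool(o).inv().apply(C-o["tool_pos"]),o["tool_pos"]);print(Rtool(o).as_matrix().round(3))
E
```

```text
2.4167 [ 0.02969227  0.03366939  2.04986959  0.03424846  0.58701736 -0.06639446]
delta [-12.2  -0.1  -2.3] rot [ 0.98 -0.32  0.19]
cam in tool [ -78.45573156 -150.58641204   -0.45868695] [458.10012984 134.78759397 175.92085531]
[[ 0.071  0.453  0.889]
 [-0.997  0.032  0.064]
 [ 0.    -0.891  0.454]]
```

View pics/w3.png

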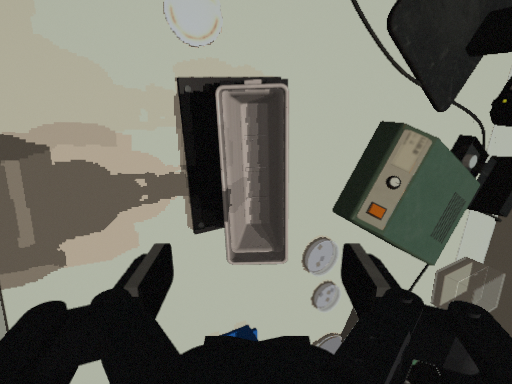

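```bash
python3 - <<'E'
from h import *
d=dict(np.load("pics/w3.npz"));crop(d,205,70,305,125,7.5,"pics/w3a.png");crop(d,205,220,305,275,7.5,"pics/w3b.png")
E
```

```text
(no output)
```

View pics/w3a.png

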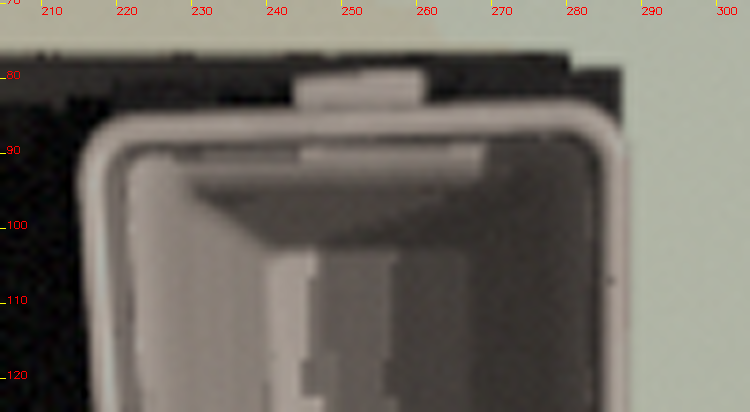

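View pics/w3b.png

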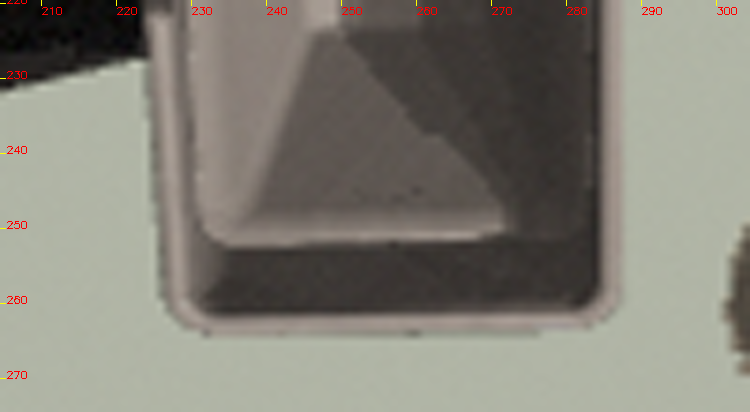

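```bash
cat >> h.py <<'E'
def ontilt(d,uv,p0,n):
    C,v=rays(d,uv); t=((np.array(p0)-C)@n)/(v@n); return C+v*t[:,None]
E
python3 - <<'E'
from h import *
d=dict(np.load("pics/w3.npz"))
uv=[[214.9,84.8],[288,82.8],[287,263.6],[226.2,263.9]]
yaw=4.5;h=111
for k in range(6):
    n=Rdown(yaw,28)[1].as_matrix()[:,2]
    if k==0:p0=np.array([490,147,h])
    c=ontilt(d,uv,p0,n); m=c.mean(0); p0=p0+n*(h-m[2])/n[2]
    L=((c[0]+c[1])-(c[2]+c[3]))/2; yaw=np.degrees(np.arctan2(-L[0],L[1]))
print(c.round(1),m,yaw,L)
e=lambda a,b:np.linalg.norm(c[a]-c[b]);print(e(0,1),e(1,2),e(2,3),e(3,0))
t=dict(np.load("pics/top0.npz"));s=dict(np.load("pics/side0.npz"))
print(proj(t,c),proj(s,c))
obj=np.array([[-27,75,0],[27,75,0],[27,-75,0],[-27,-75,0.]])
K=np.array([[d["fx"],0,d["cx"]],[0,d["fy"],d["cy"]],[0,0,1.]])
ok,r,tv=cv2.solvePnP(obj,np.array(uv),K,np.array([float(d["k1"]),0,0,0]))
E=d["extrinsics"];Rw=E[:3,:3].T@cv2.Rodrigues(r)[0];print("pnp",E[:3,:3].T@(tv[:,0]-E[:3,3]),Rw.round(3))
print(Rdown(yaw,28)[1].as_matrix().round(3))
E
```

```text
[[457.2 221.   98.7]
 [503.1 225.6 123.3]
 [518.3  78.  123.5]
 [471.5  73.8  98.5]] [487.51692964 149.61973935 111.00003359] 5.702563567223628 [-1.47209979e+01  1.47418638e+02 -4.93844307e-04]
52.20111749055468 148.39135973541104 53.269654101467346 147.91420578967706
[[187.80518212 224.50021631]
 [185.82102522 209.91083767]
 [230.03753039 205.78814027]
 [231.39173817 220.72569356]] [[288.33260291 248.06060777]
 [270.31435407 241.77305   ]
 [270.77791278 199.27557306]
 [287.51173533 205.88164782]]
pnp [489.71075744 149.13024829 106.52356854] [[ 0.871 -0.085 -0.483]
 [ 0.089  0.996 -0.015]
 [ 0.483 -0.03   0.875]]
[[ 0.879 -0.099 -0.467]
 [ 0.088  0.995 -0.047]
 [ 0.469  0.     0.883]]
```

```bash
python3 - <<'E'
from h import *
d=dict(np.load("pics/w3.npz"));d["pixels"]=np.clip(d["pixels"].astype(float)*2.5,0,255).astype(np.uint8);crop(d,90,225,420,345,2.4,"pics/w3f.png")
E
```

```text
(no output)
```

View pics/w3f.png

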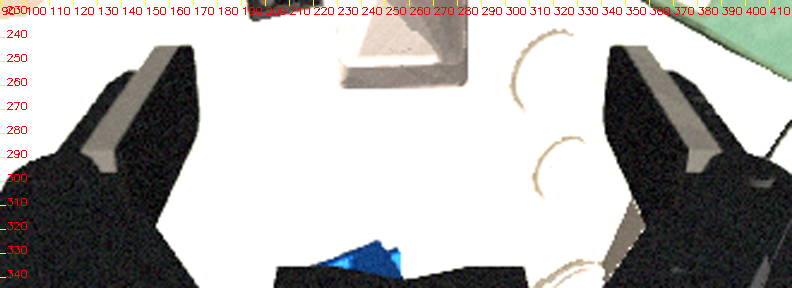

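>>> move_arm --delta_pos '[[-12,0,-2],[-12,0,-2],[-12,0,-2],[-12,0,-2],[-12,0,-2]]' --rotation '[[0,-1,0],[0,-1,0],[0,-1,0],[0,-1,0],[0,-1,0]]' --grip '[0.64,0.64,0.64,0.64,0.64]' --squeeze 20

```text
time: 2.88
tool_pos: [455.2, 147.4, 174.8]
ee_rot: [0.627, -0.388, 0.35, -0.577]
contact_force: [-0.1, -0.6, 0.7]
grip_width: 54.5
```

```bash
python3 - <<'E'
from h import *
d=cams.get_image("wrist"); np.savez("pics/w4.npz",**d)
o=get_obs();print(o["time"],o["tool_pos"],o["grip_width"])
d["pixels"]=np.clip(d["pixels"].astype(float)*2.5,0,255).astype(np.uint8);crop(d,90,225,420,345,2.4,"pics/w4f.png")
E
```

```text
2.9333 [455.12632804 147.47925709 174.8227829 ] 54.67620311143591
```

View pics/w4f.png

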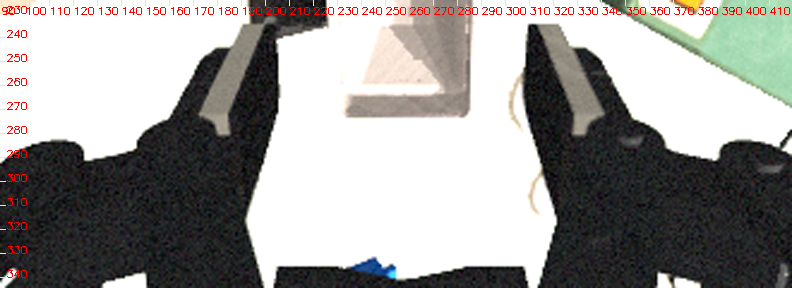

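```bash
python3 - <<'E'
from h import *
d=cams.get_image("side"); np.savez("pics/s4.npz",**d)
o=get_obs();R=Rtool(o).as_matrix();T=o["tool_pos"]
for y in (14,0,-16,-54): print(y,[proj(d,T+R@np.array([0,y,z]))[0].round(1).tolist() for z in(-27,27)])
crop(d,225,150,325,275,5,"pics/s4f.png")
E
```

```text
14 [[299.1, 213.5], [280.7, 206.6]]
0 [[301.9, 210.3], [283.4, 203.3]]
-16 [[305.1, 206.5], [286.5, 199.4]]
-54 [[313.1, 197.4], [294.1, 189.9]]
```

View pics/s4f.png

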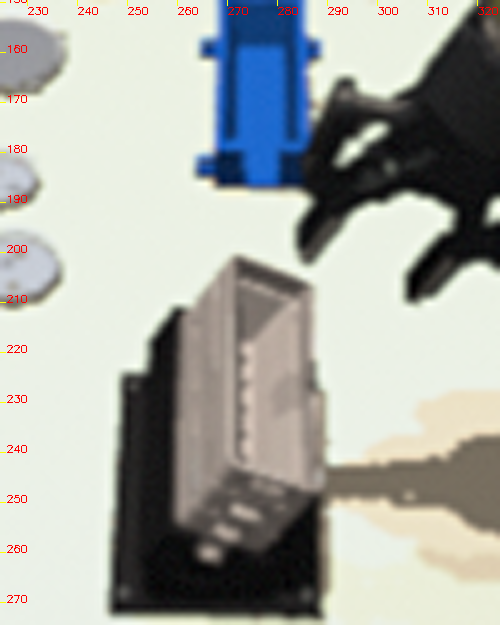

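```bash
python3 - <<'E'
from h import *
d=dict(np.load("pics/w4.npz"));crop(d,200,70,310,130,7,"pics/w4a.png");crop(d,200,225,310,285,7,"pics/w4b.png")
E
```

```text
(no output)
```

View pics/w4a.png

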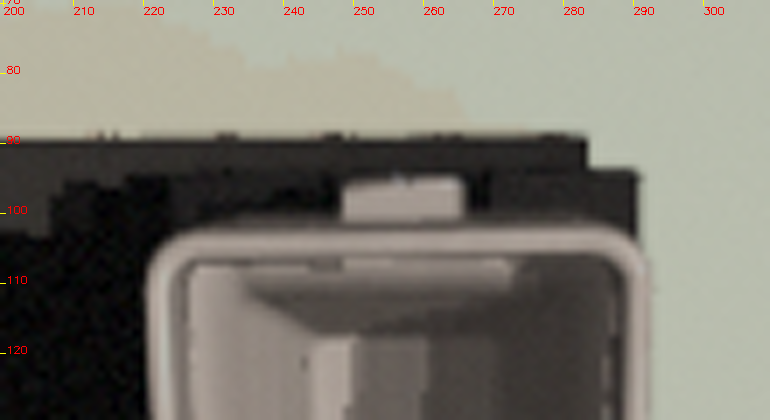

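View pics/w4b.png

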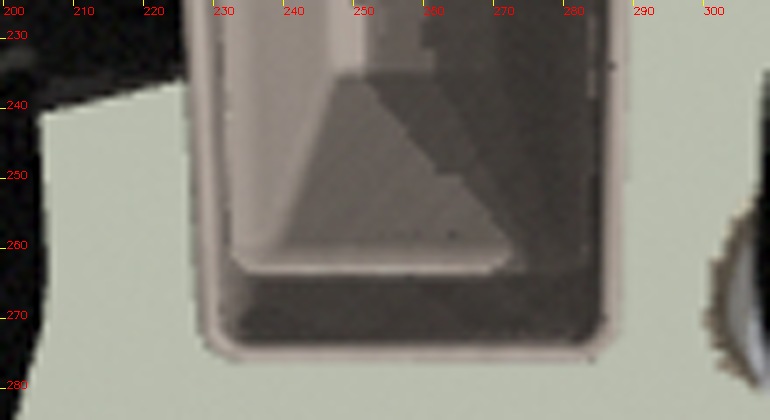

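```bash
cat > rim.py <<'E'
from h import *
def rim(d,uv,h=111,tilt=28,W=51,L0=147):
    yaw=5
    for k in range(8):
        n=Rdown(yaw,tilt)[1].as_matrix()[:,2]
        if k==0:p0=np.array([490,147,h])
        c=ontilt(d,uv,p0,n); m=c.mean(0); p0=p0+n*(h-m[2])/n[2]
        L=((c[0]+c[1])-(c[2]+c[3]))/2; yaw=np.degrees(np.arctan2(-L[0],L[1]))
    e=lambda a,b:np.linalg.norm(c[a]-c[b]);print("h",h,"centre",m.round(1),"yaw",round(yaw,2),"sides",np.round([e(0,1),e(1,2),e(2,3),e(3,0)],1))
    obj=np.array([[-W/2,L0/2,0],[W/2,L0/2,0],[W/2,-L0/2,0],[-W/2,-L0/2,0.]])
    K=np.array([[d["fx"],0,d["cx"]],[0,d["fy"],d["cy"]],[0,0,1.]])
    ok,r,tv=cv2.solvePnP(obj,np.array(uv),K,np.array([float(d["k1"]),0,0,0]))
    E=d["extrinsics"];Rw=E[:3,:3].T@cv2.Rodrigues(r)[0];print("pnp",(E[:3,:3].T@(tv[:,0]-E[:3,3])).round(1),Rw.round(3).tolist())
    return m,yaw
E
python3 - <<'E'
from rim import *
d=dict(np.load("pics/w4.npz"))
uv=[[222.1,103.9],[290.5,103.9],[286.8,274.9],[230.1,274.9]]
for h in(106,109,111): rim(d,uv,h)
d=dict(np.load("pics/w3.npz"))
uv=[[217,86.5],[285.8,84.7],[285.5,262.5],[228.2,262.5]]
rim(d,uv)
E
```

```text
h 106 centre [490.6 147.9 106. ] yaw 6.06 sides [ 51.1 149.2  51.6 149.8]
pnp [489.5 149.1 107.8] [[0.878, -0.095, -0.47], [0.093, 0.995, -0.028], [0.47, -0.019, 0.882]]
h 109 centre [489. 149. 109.] yaw 6.06 sides [ 50.3 147.   50.9 147.6]
pnp [489.5 149.1 107.8] [[0.878, -0.095, -0.47], [0.093, 0.995, -0.028], [0.47, -0.019, 0.882]]
h 111 centre [487.9 149.7 111. ] yaw 6.06 sides [ 49.8 145.5  50.3 146.1]
pnp [489.5 149.1 107.8] [[0.878, -0.095, -0.47], [0.093, 0.995, -0.028], [0.47, -0.019, 0.882]]
h 111 centre [487.6 149.6 111. ] yaw 5.84 sides [ 49.2 146.1  50.2 145.4]
pnp [489.6 149.4 106.9] [[0.864, -0.084, -0.496], [0.091, 0.996, -0.011], [0.495, -0.035, 0.868]]
```

```bash
python3 - <<'E'
from h import *
R,T=Rdown(6,28);c=np.array([489,149.2,108.7])
todelta(c+T.apply([0,0,5]),R);print(get_obs()["joint_positions"])
E
```

```text
delta [ 0.9 69.3  0.1] rot [ 1.01 -0.62  0.83]
[ 0.06634303  0.03999517  2.04659765  0.00548913  0.58375564 -0.02789041]
```

>>> move_arm --delta_pos '[[0,0,0],[1,23,0],[1,46,0],[1,69,0],[1,69,0]]' --rotation '[[1,-0.6,0.8],[1,-0.6,0.8],[1,-0.6,0.8],[1,-0.6,0.8],[1,-0.6,0.8]]' --grip '[1,1,1,1,1]'

```text
time: 3.4
tool_pos: [485.8, 148.9, 110.0]
ee_rot: [0.636, -0.384, 0.346, -0.573]
contact_force: [-0.1, -0.3, -1.6]
grip_width: 85.2
```

```bash
python3 - <<'E'
from h import *
d=cams.get_image("wrist"); np.savez("pics/w5.npz",**d); cv2.imwrite("pics/w5.png",d["pixels"])
o=get_obs();print(o["time"],o["tool_pos"],o["grip_width"],o["joint_positions"])
R,T=Rdown(6,28);c=np.array([489,149.2,108.7])
todelta(c+T.apply([0,0,5]),R)
d=cams.get_image("side"); np.savez("pics/s5.npz",**d)
crop(d,225,150,325,275,5,"pics/s5.png")
E
```

```text
3.45 [485.70146459 149.06271006 111.83245209] 85.0951542807751 [ 0.05441074  0.20870265  2.06040137  0.06129579  0.38893234 -0.10123576]
delta [ 0.2 -0.7  1.4] rot [ 0.23 -0.    0.01]
```

View pics/w5.png

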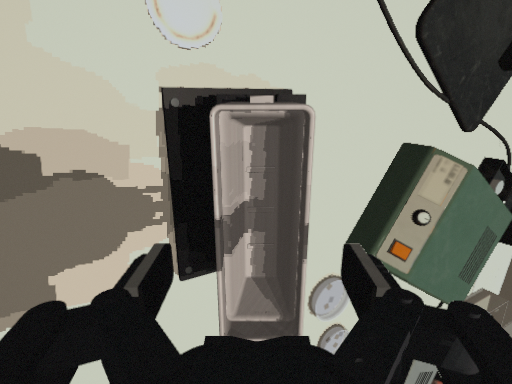

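View pics/s5.png

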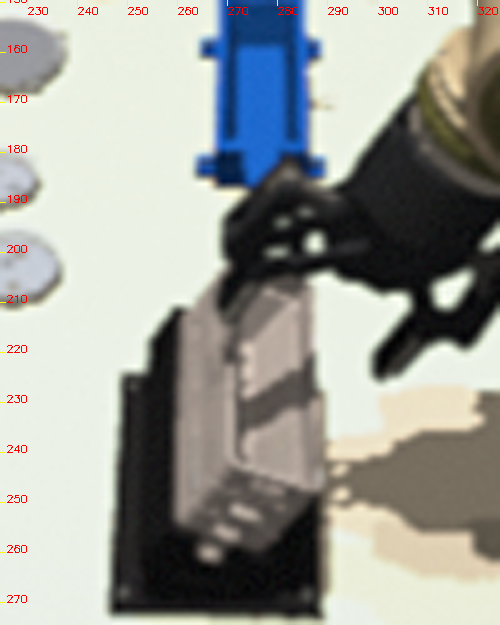

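```bash
python3 - <<'E'
from h import *
d=dict(np.load("pics/w5.npz"));crop(d,200,85,330,185,6,"pics/w5a.png");crop(d,200,250,330,350,6,"pics/w5b.png")
E
```

```text
(no output)
```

View pics/w5a.png

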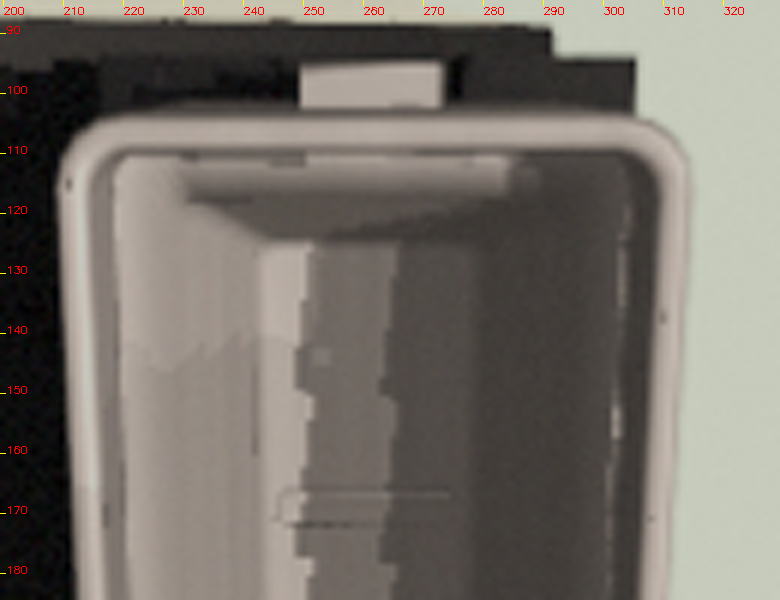

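View pics/w5b.png

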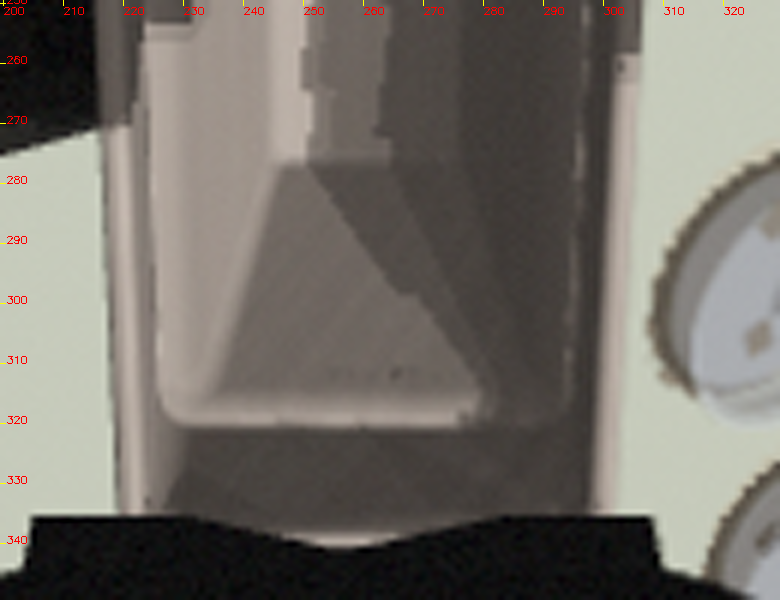

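```bash
python3 - <<'E'
from rim import *
d=dict(np.load("pics/w5.npz"))
uv=[[211.45,106.2],[313.1,106.2],[299.8,339.5],[221.3,339.5]]
for h in(107,108,109,111):
    m,y=rim(d,uv,h)
R,T=Rdown(6,28)
o=get_obs();print(o["tool_pos"],T.inv().apply(m-o["tool_pos"]))
m,y=rim(d,uv,109);print(T.inv().apply(m-o["tool_pos"]))
E
```

```text
h 107 centre [490.1 147.9 107. ] yaw 5.82 sides [ 52.1 149.4  52.2 149.7]
pnp [488.6 149.1 109.6] [[0.882, -0.103, -0.46], [0.09, 0.995, -0.05], [0.463, 0.003, 0.886]]
h 108 centre [489.5 148.4 108. ] yaw 5.82 sides [ 51.7 148.3  51.9 148.6]
pnp [488.6 149.1 109.6] [[0.882, -0.103, -0.46], [0.09, 0.995, -0.05], [0.463, 0.003, 0.886]]
h 109 centre [488.9 148.9 109. ] yaw 5.82 sides [ 51.3 147.2  51.5 147.5]
pnp [488.6 149.1 109.6] [[0.882, -0.103, -0.46], [0.09, 0.995, -0.05], [0.463, 0.003, 0.886]]
h 111 centre [487.7 150.  111. ] yaw 5.82 sides [ 50.5 145.   50.7 145.3]
pnp [488.6 149.1 109.6] [[0.882, -0.103, -0.46], [0.09, 0.995, -0.05], [0.463, 0.003, 0.886]]
[486.00004916 149.21544635 113.25480884] [ 0.50712976  0.5883404  -2.8233724 ]
h 109 centre [488.9 148.9 109. ] yaw 5.82 sides [ 51.3 147.2  51.5 147.5]
pnp [488.6 149.1 109.6] [[0.882, -0.103, -0.46], [0.09, 0.995, -0.05], [0.463, 0.003, 0.886]]
[ 0.53304489 -0.58408704 -5.10229264]
```

```bash
python3 - <<'E'
from h import *
R,T=Rdown(5.9,28);c=np.array([488.8,149,109.3])
todelta(c+T.apply([0,0,-28]),R)
E
```

```text
delta [ 0.5 32.8  0.6] rot [ 0.09  0.1  -0.04]
```

>>> move_arm --delta_pos '[[0.5,11,0.6],[0.5,22,0.6],[0.5,33,0.6],[0.5,33,0.6],[0.5,33,0.6]]' --rotation '[[0,0,0],[0,0,0],[0,0,0],[0,0,0],[0,0,0]]' --grip '[1,1,1,1,1]'

```text
time: 3.92
tool_pos: [502.2, 150.6, 85.6]
ee_rot: [0.637, -0.383, 0.344, -0.574]
contact_force: [-0.3, -0.0, -0.6]
grip_width: 85.2
```

```bash
python3 - <<'E'
from h import *
d=cams.get_image("wrist"); np.savez("pics/w6.npz",**d); cv2.imwrite("pics/w6.png",d["pixels"])
o=get_obs();print(o["time"],o["tool_pos"],o["grip_width"],o["joint_positions"],o["contact_force"])
R,T=Rdown(5.9,28);c=np.array([488.8,149,109.3])
todelta(c+T.apply([0,0,-28]),R)
d=cams.get_image("side"); np.savez("pics/s6.npz",**d)
crop(d,225,150,325,275,5,"pics/s6.png")
E
```

```text
3.9667 [502.28947927 150.5798895   85.75020894] 84.92930621136864 [ 0.05581265  0.29105443  2.04400649  0.07315462  0.31785403 -0.11326944] [0.33277055 1.0528383  0.49287428]
delta [ 0.2  0.8 -0.9] rot [-0.07  0.12 -0.04]
```

View pics/w6.png

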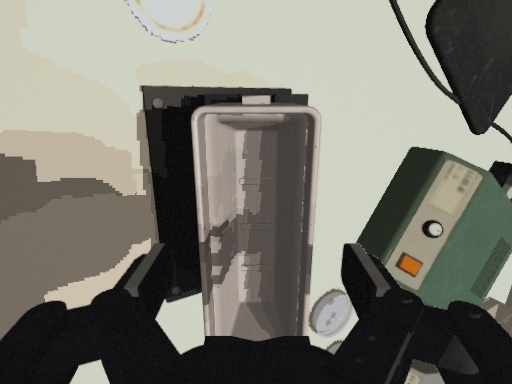

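View pics/s6.png

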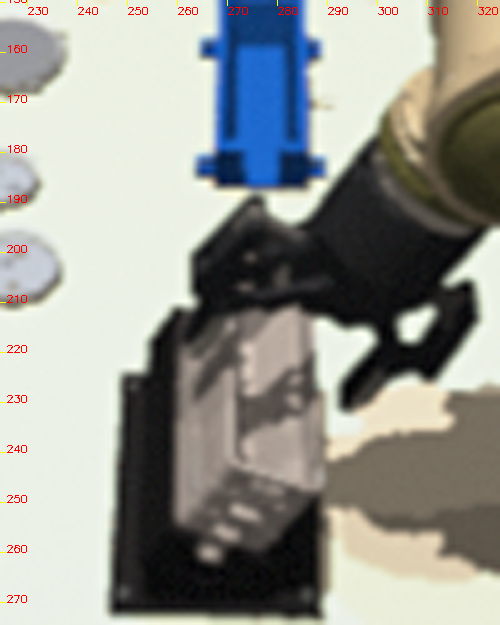

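```bash
python3 - <<'E'
from h import *
d=dict(np.load("pics/w6.npz"));d["pixels"]=np.clip(d["pixels"].astype(float)*1.5,0,255).astype(np.uint8);crop(d,150,215,365,315,3.6,"pics/w6a.png")
E
```

```text
(no output)
```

View pics/w6a.png

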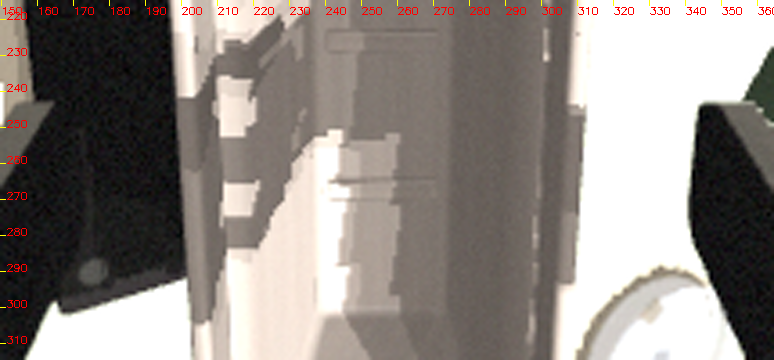

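>>> move_arm --delta_pos '[[0,4,-1],[0,4,-1],[0,4,-1]]' --rotation '[[0,0,0],[0,0,0],[0,0,0]]' --grip '[1,1,1]'

```text
time: 4.27
tool_pos: [503.2, 150.6, 80.6]
ee_rot: [0.637, -0.383, 0.344, -0.574]
contact_force: [0.2, -0.2, 0.3]
grip_width: 85.4
```

>>> move_arm --delta_pos '[[0,0,0],[0,0,0],[0,0,0],[0,0,0]]' --rotation '[[0,0,0],[0,0,0],[0,0,0],[0,0,0]]' --grip '[0.69,0.69,0.69,0.69]'

```text
time: 4.6
tool_pos: [503.2, 150.6, 80.5]
ee_rot: [0.637, -0.383, 0.345, -0.574]
contact_force: [-0.0, -0.3, -0.8]
grip_width: 59.1
```

```bash
python3 - <<'E'
from h import *
d=cams.get_image("wrist"); np.savez("pics/w7.npz",**d)
o=get_obs();print(o["time"],o["tool_pos"],o["grip_width"],o["joint_positions"],o["contact_force"])
R,T=Rdown(5.9,28);c=np.array([488.8,149,109.3])
todelta(c+T.apply([0,0,-28]),R)
d["pixels"]=np.clip(d["pixels"].astype(float)*1.8,0,255).astype(np.uint8);crop(d,150,200,365,315,3.6,"pics/w7a.png")
E
```

```text
4.65 [503.24236985 150.62438452  80.46546254] 59.01035810556413 [ 0.05584824  0.30387001  2.04461455  0.0755943   0.30585664 -0.11570076] [-0.92379092 -0.3402891   0.86574822]
delta [ 0.1 -4.3  0.7] rot [ 0.01  0.11 -0.04]
```

View pics/w7a.png

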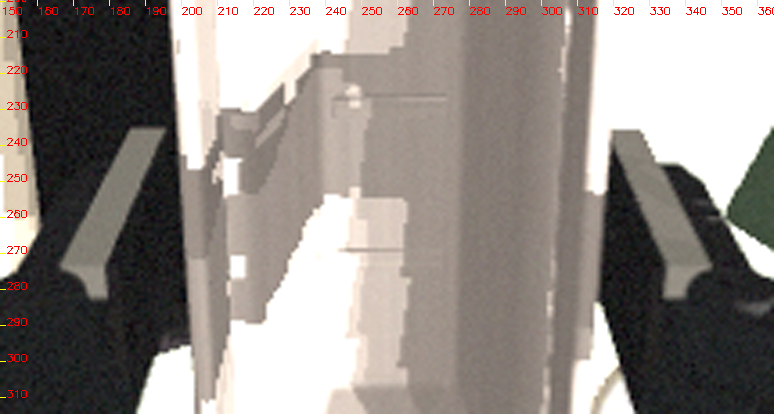

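>>> move_arm --delta_pos '[[0,0,0],[0,0,0],[0,0,0],[0,0,0]]' --rotation '[[0,0,0],[0,0,0],[0,0,0],[0,0,0]]' --grip '[0.6,0.5,0.5,0.5]' --squeeze 45

```text
time: 4.98
tool_pos: [503.2, 150.6, 80.8]
ee_rot: [0.637, -0.383, 0.344, -0.574]
contact_force: [-3.5, -0.9, 6.5]
grip_width: 53.4
```

```bash
python3 - <<'E'
from h import *
o=get_obs();print(o["time"],o["tool_pos"],o["grip_width"],o["joint_positions"],o["contact_force"],o["ft_torque"])
d=cams.get_image("wrist"); np.savez("pics/w8.npz",**d)
d["pixels"]=np.clip(d["pixels"].astype(float)*1.8,0,255).astype(np.uint8);crop(d,150,85,365,315,2.4,"pics/w8a.png")
E
```

```text
4.9833 [503.19518494 150.61967937  80.78234598] 53.42665810747381 [ 0.05583857  0.30308571  2.04469816  0.07552977  0.30627723 -0.11565455] [-3.45466912 -0.87927514  6.53448881] [-0.10493628  0.51520766 -0.11537467]
```

View pics/w8a.png

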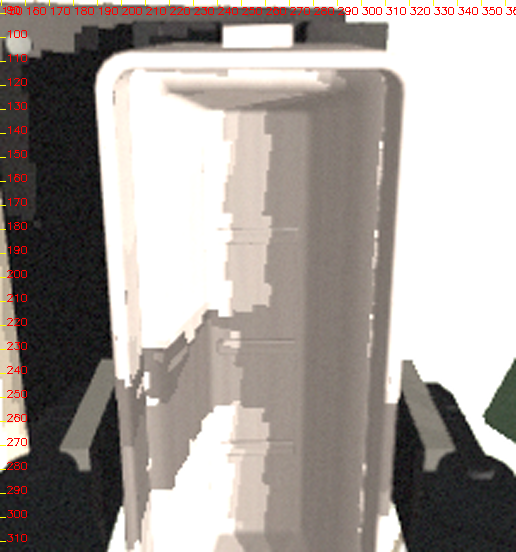

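```bash
python3 - <<'E'
from h import *
o=get_obs();R,T=Rdown(5.9,28);c=np.array([488.8,149,109.3])
p=T.inv().apply(o["tool_pos"]-c)+[0,0,50];print(p,o["time"])
r=p-[0,75,30]
for th in (2.5,5,7.5,10,12.5,15,17.5,20,22.5,25):
    q=Rn.from_euler('x',-th,degrees=True).apply(r)-r; lift=1.5*min(1,th/5)
    print(th,"tool dx,dy",round(-q[1],1),round(-q[2]-lift,1))
E
```

```text
[-0.5782735   0.11949017 18.02380088] 5.0333
2.5 tool dx,dy 0.5 -4.0
5 tool dx,dy 0.8 -8.1
7.5 tool dx,dy 0.9 -11.4
10 tool dx,dy 0.9 -14.7
12.5 tool dx,dy 0.8 -18.0
15 tool dx,dy 0.5 -21.3
17.5 tool dx,dy 0.1 -24.6
20 tool dx,dy -0.4 -27.8
22.5 tool dx,dy -1.1 -31.1
25 tool dx,dy -2.0 -34.3
```

>>> move_arm --delta_pos '[[0.5,-4,0],[0.8,-8,0],[0.9,-11.4,0],[0.9,-14.7,0],[0.8,-18,0]]' --rotation '[[0,0,-2.5],[0,0,-5],[0,0,-7.5],[0,0,-10],[0,0,-12.5]]' --grip '[0.5,0.5,0.5,0.5,0.5]'

```text
time: 5.45
tool_pos: [494.7, 148.8, 96.4]
ee_rot: [-0.57, 0.418, -0.3, 0.64]
contact_force: [-0.3, 0.1, -2.8]
grip_width: 53.1
```

```bash
python3 - <<'E'
from h import *
o=get_obs();R,T=Rdown(5.9,28);c=np.array([488.8,149,109.3])
p=T.inv().apply(o["tool_pos"]-c)+[0,0,50];print(p,o["time"],o["joint_positions"],o["contact_force"],o["grip_width"])
R1=R*Rn.from_rotvec([0,0,-12.5],degrees=True)
print(np.degrees((R1.inv()*Rtool(o)).as_rotvec()))
d=cams.get_image("side");crop(d,225,150,325,275,5,"pics/s9.png")
d=cams.get_image("wrist");cv2.imwrite("pics/w9.png",d["pixels"])
E
```

```text
[-0.89023076 -0.83430182 35.88889248] 5.45 [ 0.20074511  0.30501913  2.0037317  -0.65035428  0.44781179  0.68867684] [-0.33004449  0.12469675 -2.80054328] 53.05906270054613
[ 0.02792394 -0.09855639 -0.11772188]
```

View pics/s9.png

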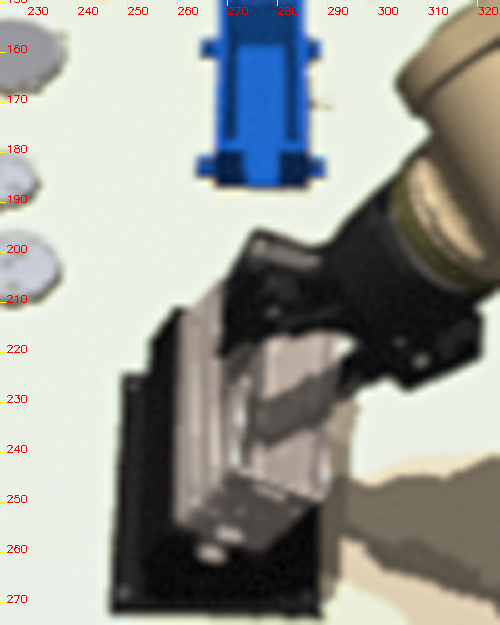

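View pics/w9.png

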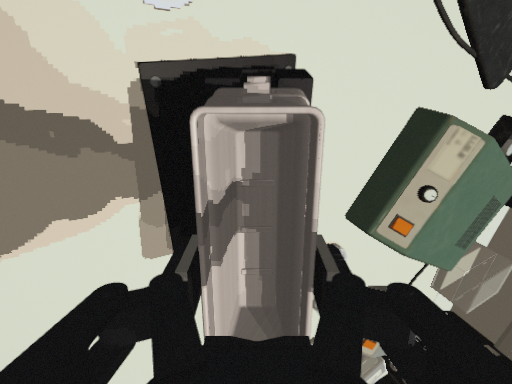

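```bash
python3 - <<'E'
from h import *
o=get_obs();R,T=Rdown(5.9,28);c=np.array([488.8,149,109.3])
p0=np.array([-.58,.12,18.02]); r=p0-[0,75,30]
for th in (15,17.5,20,22.5,25,26):
    tgt=np.array([0,75,31.5])+Rn.from_euler('x',-th,degrees=True).apply(r)
    w=c+T.apply(tgt-[0,0,50]); print(th); todelta(w,Rdown(5.9,28,th)[0])
E
```

```text
15
delta [ 1.4 -3.4  0.4] rot [-0.02  0.2  -2.55]
17.5
delta [ 1.7 -6.7  0.4] rot [-0.02  0.2  -5.05]
20
delta [  1.8 -10.    0.4] rot [-0.03  0.2  -7.55]
22.5
delta [  1.9 -13.3   0.4] rot [ -0.03   0.2  -10.05]
25
delta [  1.7 -16.6   0.4] rot [ -0.04   0.2  -12.55]
26
delta [  1.6 -17.9   0.4] rot [ -0.04   0.2  -13.55]
```

>>> move_arm --delta_pos '[[1,-3.4,0.2],[1.4,-6.7,0.4],[1.6,-10,0.4],[1.7,-13.3,0.4],[1.6,-17,0.4]]' --rotation '[[0,0,-2.5],[0,0,-5],[0,0,-7.5],[0,0,-10],[0,0,-13]]' --grip '[0.5,0.5,0.5,0.5,0.5]'

```text
time: 5.97
tool_pos: [486.7, 150.0, 111.1]
ee_rot: [-0.494, 0.45, -0.252, 0.7]
contact_force: [-0.3, 0.6, -2.3]
grip_width: 52.9
```

>>> move_arm --delta_pos '[[0,0,0],[0,0,0]]' --rotation '[[0,0,0],[0,0,0]]' --grip '[0.5,0.5]'

```text
time: 6.13
tool_pos: [486.8, 150.6, 110.7]
ee_rot: [-0.496, 0.45, -0.252, 0.699]
contact_force: [0.6, 0.5, -2.0]
grip_width: 53.2
```

```bash
python3 - <<'E'
from h import *
o=get_obs();R,T=Rdown(5.9,28);c=np.array([488.8,149,109.3])
p=T.inv().apply(o["tool_pos"]-c)+[0,0,50];print(p,o["time"],o["joint_positions"],o["contact_force"],o["grip_width"])
print(np.degrees((R.inv()*Rtool(o)).as_rotvec()))
p0=np.array([-.58,.12,18.02]); r=p0-[0,75,30]
print(np.array([0,75,31.5])+Rn.from_euler('x',-25.5,degrees=True).apply(r))
# away move: 26 mm along tray -y, slight lift
print("tool delta for tray -y 26, z+2:",Rtool(o).inv().apply(T.apply([0,-26,2])))
d=cams.get_image("side");crop(d,225,150,325,275,5,"pics/s10.png")
d=cams.get_image("wrist");cv2.imwrite("pics/w10.png",d["pixels"])
E
```

```text
[-0.91436177  1.77705462 52.07187771] 6.1333 [ 0.33795585  0.35697368  1.93273509 -0.91542562  0.70573984  1.01988669] [ 0.56068002  0.46022182 -2.01897594] 53.249192962699134
[ -0.0955663   -0.16832372 -25.29913381]
[-0.58        2.25689097 52.92369922]
tool delta for tray -y 26, z+2: [24.36088818  9.30281487 -0.06900979]
```

View pics/s10.png

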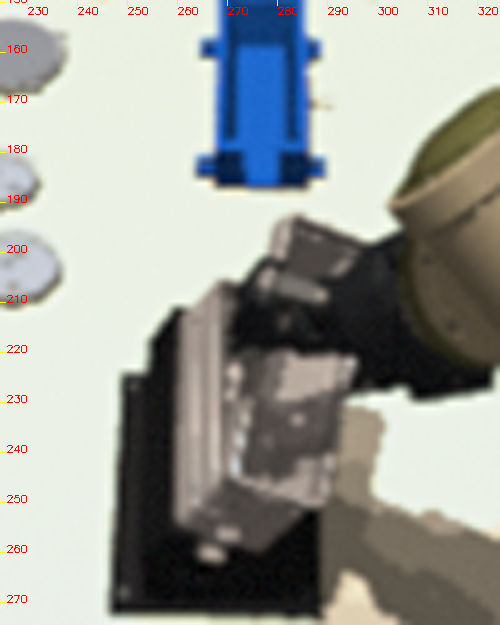

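View pics/w10.png

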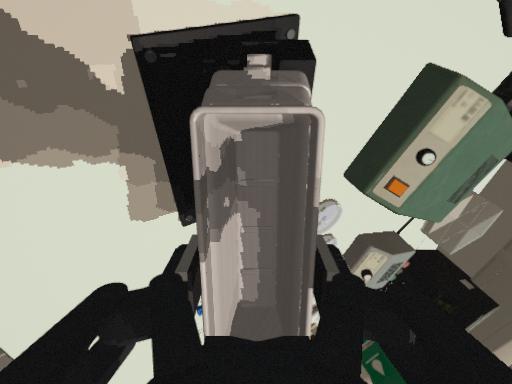

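>>> move_arm --delta_pos '[[5,2,0],[10,4,0],[15,6,0],[20,8,0],[25,10,0]]' --rotation '[[0,0,0],[0,0,0],[0,0,0],[0,0,0],[0,0,0]]' --grip '[0.5,0.5,0.5,0.5,0.5]'

```text
time: 6.65
tool_pos: [489.2, 122.6, 113.1]
ee_rot: [-0.495, 0.449, -0.252, 0.7]
contact_force: [0.4, -0.6, -2.4]
grip_width: 53.0
```

>>> move_arm --delta_pos '[[0,0,0],[0,0,0]]' --rotation '[[0,0,0],[0,0,0]]' --grip '[0.5,0.5]'

```text
time: 6.82
tool_pos: [489.2, 123.1, 113.2]
ee_rot: [-0.495, 0.449, -0.252, 0.7]
contact_force: [-0.0, 0.0, -2.0]
grip_width: 53.3
```

```bash
python3 - <<'E'
from h import *
o=get_obs();R,T=Rdown(5.9,28);c=np.array([488.8,149,109.3])
p=T.inv().apply(o["tool_pos"]-c)+[0,0,50];print(p,o["time"],o["joint_positions"],o["contact_force"],o["grip_width"])
print("tool delta for tray -y 10, z+40:",Rtool(o).inv().apply(T.apply([0,-10,40])))
d=cams.get_image("side");crop(d,225,150,325,275,5,"pics/s11.png")
d=cams.get_image("wrist");cv2.imwrite("pics/w11.png",d["pixels"])
E
```

```text
[ -0.17915533 -25.83253134  54.45673422] 6.8167 [ 0.27561429  0.32994518  1.96728501 -0.93432784  0.66559168  0.99062738] [-0.03038097  0.04263501 -1.95220904] 53.33701596263579
tool delta for tray -y 10, z+40: [ 2.62319276e+01 -3.18101536e+01 -1.01859210e-02]
```

View pics/s11.png

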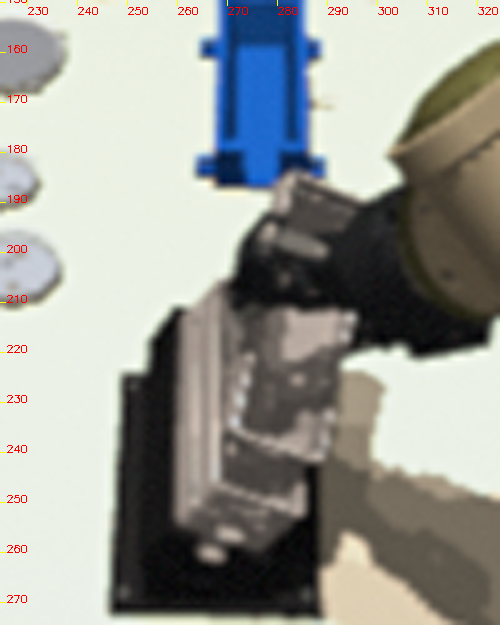

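View pics/w11.png

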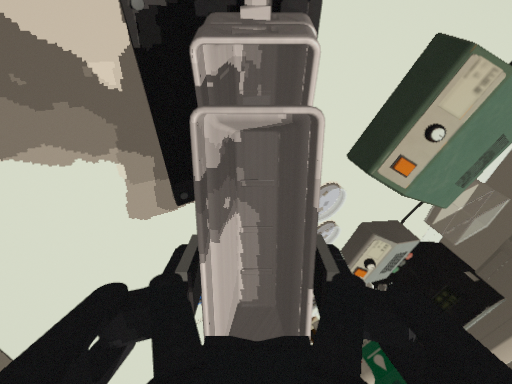

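>>> move_arm --delta_pos '[[5,-6,0],[10,-13,0],[17,-20,0],[24,-28,0],[32,-40,0]]' --rotation '[[0,0,0],[0,0,0],[0,0,0],[0,0,0],[0,0,0]]' --grip '[0.5,0.5,0.5,0.5,0.5]'

```text
time: 7.33
tool_pos: [466.5, 109.2, 157.7]
ee_rot: [-0.495, 0.45, -0.252, 0.7]
contact_force: [-0.0, 0.1, -1.5]
grip_width: 53.2
```

>>> move_arm --delta_pos '[[12,-15,0],[26,-28,0],[40,-36,0],[60,-44,0],[80,-50,0]]' --rotation '[[0,0,0],[0,0,0],[0,0,0],[0,0,0],[0,0,0]]' --grip '[0.5,0.5,0.5,0.5,0.5]'

```text
time: 7.75
tool_pos: [434.4, 55.0, 228.8]
ee_rot: [-0.495, 0.449, -0.251, 0.7]
contact_force: [1.5, 0.3, -1.6]
grip_width: 53.0
```

```bash
python3 - <<'E'
from h import *
o=get_obs();R,T=Rdown(5.9,28);c=np.array([488.8,149,109.3])
p=T.inv().apply(o["tool_pos"]-c)+[0,0,50];print(p,o["tool_pos"],o["time"],o["joint_positions"],o["contact_force"],o["grip_width"])
d=cams.get_image("side");crop(d,225,150,325,275,5,"pics/s12.png")
todelta([526.8,-174.5,170],Rdown(5.7)[0])
E
```

```text
[ -0.19498148 -87.90584746 185.41115923] [434.4298809   55.00741416 228.76941883] 7.75 [ 0.12437005 -0.03910395  2.03939836 -0.6722012   0.7806856   0.53190698] [ 1.46363512  0.29085454 -1.56016003] 52.9958778064409
delta [176.1 179.3  30.8] rot [-27.8   -5.93  24.97]
```

View pics/s12.png

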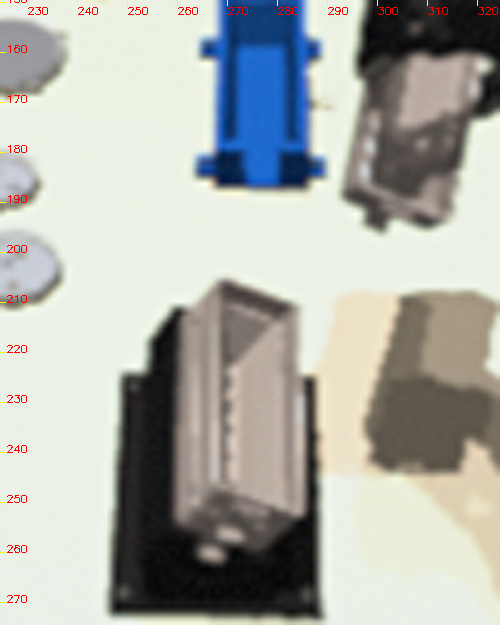

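```bash
python3 - <<'E'
from h import *
todelta([510,-140,160],Rdown(5.7)[0])
E
```

```text
delta [142.4 166.1  14.5] rot [-27.8   -5.93  24.97]
```

>>> move_arm --delta_pos '[[22,22,3],[44,46,5],[66,72,8],[88,98,10],[110,124,12]]' --rotation '[[-4.6,-1,4.1],[-9.2,-2,8.2],[-13.8,-3,12.3],[-18.4,-4,16.5],[-23,-5,20.7]]' --grip '[0.5,0.5,0.5,0.5,0.5]'

```text
time: 8.22
tool_pos: [484.4, -72.7, 184.4]
ee_rot: [-0.521, 0.508, -0.408, 0.552]
contact_force: [2.2, -0.2, -0.9]
grip_width: 53.0
```

```bash
python3 - <<'E'
from h import *
o=get_obs();print(o["tool_pos"],o["time"],o["joint_positions"],o["contact_force"],o["grip_width"])
todelta([526.8,-174.5,130],Rdown(5.7)[0])
E
```

```text
[484.41269815 -72.74509947 184.39480198] 8.2167 [-0.35481534  0.17742476  1.79307785 -0.07424441  0.97721986 -0.38927733] [ 2.23118626 -0.1844192  -0.90314921] 53.001275052775576
delta [95.7 72.8 25.5] rot [-8.6  -1.68  7.96]
```

>>> move_arm --delta_pos '[[25,18,7],[50,36,14],[72,52,20],[78,56,21],[78,56,21]]' --rotation '[[-2.5,-0.5,2.1],[-5,-1,4.3],[-5,-1,4.3],[-5,-1,4.3],[-5,-1,4.3]]' --grip '[0.5,0.5,0.5,0.5,0.5]'

```text
time: 8.63
tool_pos: [517.9, -156.9, 141.5]
ee_rot: [-0.519, 0.52, -0.447, 0.511]
contact_force: [0.2, -0.1, -2.7]
grip_width: 53.2
```

>>> move_arm --delta_pos '[[0,0,0],[0,0,0]]' --rotation '[[0,0,0],[0,0,0]]' --grip '[0.5,0.5]'

```text
time: 8.8
tool_pos: [518.1, -154.7, 143.3]
ee_rot: [0.52, -0.52, 0.445, -0.511]
contact_force: [0.2, -1.1, -1.4]
grip_width: 53.1
```

```bash
python3 - <<'E'
from h import *
o=get_obs();print(o["tool_pos"],o["time"],o["joint_positions"],o["contact_force"],o["grip_width"])
todelta([526.8,-174.5,130],Rdown(5.7)[0])
d=cams.get_image("wrist");cv2.imwrite("pics/w13.png",d["pixels"]);np.savez("pics/w13.npz",**d)
E
```

```text
[ 518.09728659 -154.65663198  143.29374201] 8.8 [-0.49570781  0.37772116  1.6292829  -0.02588595  1.04501627 -0.56785478] [ 0.16366226 -1.07189943 -1.41027622] 53.108823043429375
delta [19.5 15.1  6.1] rot [-3.57 -0.88  3.92]
```

View pics/w13.png

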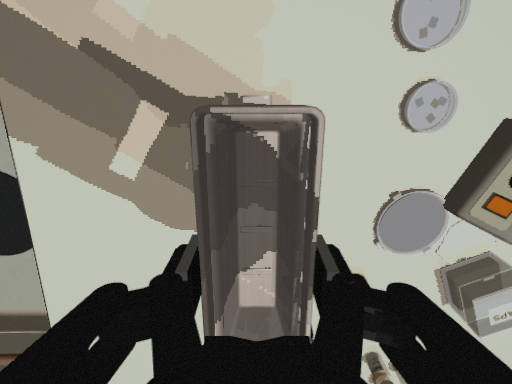

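```bash
python3 - <<'E'
from h import *
for n in ("w8","w13"):
    d=dict(np.load(f"pics/{n}.npz"))
    g=1.6
    d["pixels"]=np.clip(d["pixels"].astype(float)*g,0,255).astype(np.uint8)
    crop(d,180,95,335,235,5,f"pics/{n}c.png");crop(d,180,270,335,350,5,f"pics/{n}d.png")
E
```

```text
(no output)
```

View pics/w13c.png

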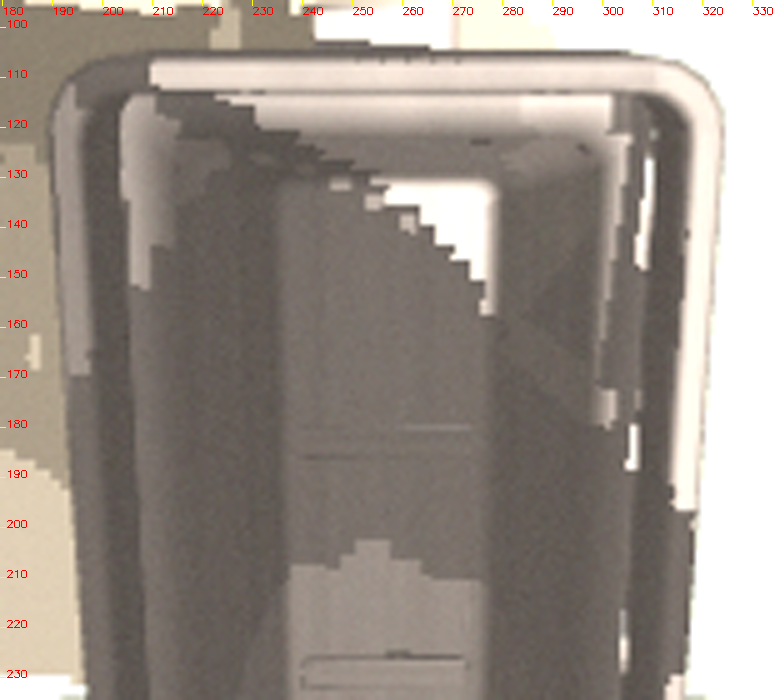

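View pics/w13d.png

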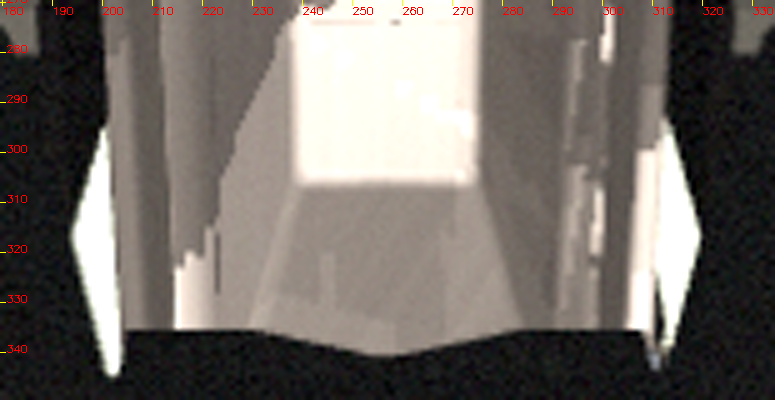

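View pics/w8c.png

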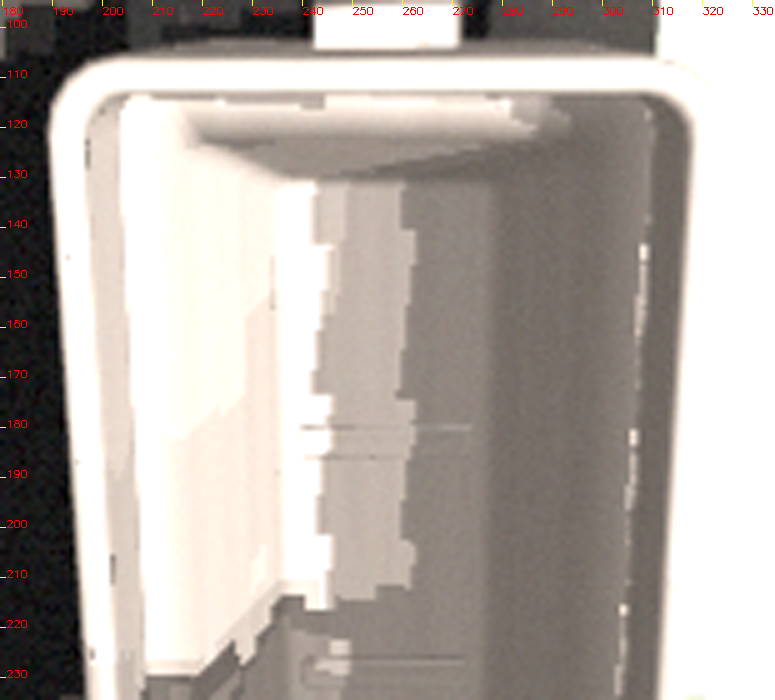

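View pics/w8d.png

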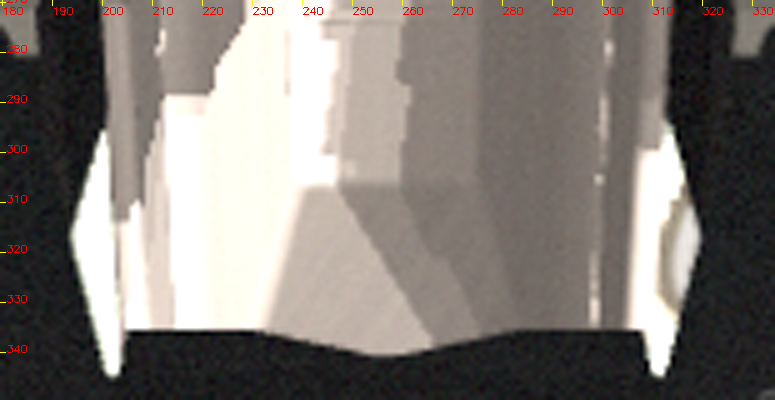

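```bash
python3 - <<'E'
from h import *
todelta([526.8,-175,80],Rdown(5.7)[0])
E
```

```text
delta [16.6 64.9  2.8] rot [-3.58 -0.87  3.93]
```

>>> move_arm --delta_pos '[[8,16,1],[17,32,3],[17,48,3],[17,65,3],[17,65,3]]' --rotation '[[-2,-0.4,2],[-3.6,-0.9,3.9],[-3.6,-0.9,3.9],[-3.6,-0.9,3.9],[-3.6,-0.9,3.9]]' --grip '[0.5,0.5,0.5,0.5,0.5]'

```text
time: 9.27
tool_pos: [525.8, -175.2, 76.7]
ee_rot: [-0.524, 0.525, -0.476, 0.473]
contact_force: [-0.8, 1.3, -2.3]
grip_width: 53.3
```

>>> move_arm --delta_pos '[[0,0,0],[0,0,0],[0,0,0]]' --rotation '[[0,0,0],[0,0,0],[0,0,0]]' --grip '[0.5,0.5,0.5]'

```text
time: 9.52
tool_pos: [527.5, -176.5, 80.5]
ee_rot: [-0.524, 0.524, -0.474, 0.475]
contact_force: [-0.7, -0.5, -2.4]
grip_width: 53.0
```

```bash
python3 - <<'E'
from h import *
o=get_obs();print(o["tool_pos"],o["time"],o["joint_positions"],o["contact_force"],o["grip_width"])
todelta([526.8,-175,80],Rdown(5.7)[0])
d=cams.get_image("wrist");cv2.imwrite("pics/w14.png",d["pixels"]);np.savez("pics/w14.npz",**d)
o=get_obs();print(o["tool_pos"]);E=d["extrinsics"];R=E[:3,:3];C=-R.T@E[:3,3];print("cam in tool",Rtool(o).inv().apply(C-o["tool_pos"]))
E
```

```text
[ 527.48192692 -176.48658103   80.45632568] 9.5167 [-5.33087190e-01  5.28838082e-01  1.57626055e+00 -1.03249807e-03
  1.03534517e+00 -6.31529443e-01] [-0.69960283 -0.54760339 -2.40424199] 53.01123354309256
delta [-1.5  0.5 -0.5] rot [-0.02 -0.03  0.08]
[ 527.39241529 -176.51608969   80.24124511]
cam in tool [-7.83861992e+01 -1.50576377e+02  3.23309444e-02]
```

View pics/w14.png

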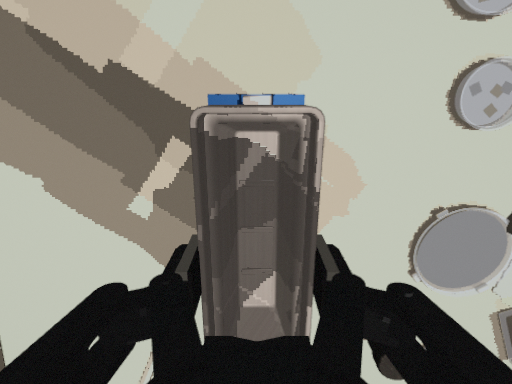

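```bash
python3 - <<'E'
from h import *
d=dict(np.load("pics/w14.npz"));crop(d,185,80,330,130,5.5,"pics/w14a.png")
E
```

```text
(no output)
```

View pics/w14a.png

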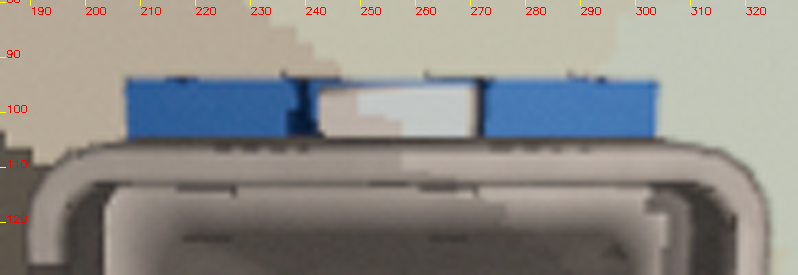

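```bash
python3 - <<'E'
from h import *
d=dict(np.load("pics/w14.npz"));o=get_obs()
c=onplane(d,[[207.2,94.0],[303.8,94.4]],36);print(c, np.linalg.norm(c[1]-c[0]), np.degrees(np.arctan2(*(c[1]-c[0])[[1,0]])))
m=c.mean(0)
for yaw in (5.2,5.6,6):
    ctr=m-80*Rdown(yaw)[1].as_matrix()[:,1];print(yaw,ctr, (Rtool(o).inv().apply(ctr-o["tool_pos"])).round(2))
# tongue tip at z=18.5 of tray: TCP z -> 18 above floor ; tongue top at tray z ~20
t=onplane(d,[[242.3,95.5],[271,95.0]],o["tool_pos"][2]+2);print("tongue tip in tool",Rtool(o).inv().apply(t.mean(0)-o["tool_pos"]),np.linalg.norm(t[1]-t[0]))
E
```

```text
[[ 488.39098198 -100.48569583   36.        ]
 [ 549.40863384  -94.65982321   36.        ]] 61.29514361498357 5.4539809227143765
5.2 [ 526.15041432 -177.24351141   36.        ] [ 0.55 44.24 -1.32]
5.6 [ 526.70643989 -177.19095152   36.        ] [ 0.55 44.24 -0.76]
6 [ 527.26208497 -177.13451115   36.        ] [ 0.55 44.24 -0.2 ]
tongue tip in tool [-7.87405446e+01 -2.09471234e+00  4.85812564e-02] 13.910681806758971
```

>>> move_arm --delta_pos '[[0.2,10,-0.7],[0.2,20,-0.7],[0.2,30,-0.7],[0.2,40,-0.7],[0.2,40,-0.7]]' --rotation '[[0,0,0],[0,0,0],[0,0,0],[0,0,0],[0,0,0]]' --grip '[0.5,0.5,0.5,0.5,0.5]'

```text
time: 9.98
tool_pos: [524.9, -176.3, 36.2]
ee_rot: [-0.523, 0.525, -0.477, 0.473]
contact_force: [-0.3, 0.4, -2.7]
grip_width: 53.0
```

>>> move_arm --delta_pos '[[0,0,0],[0,0,0]]' --rotation '[[0,0,0],[0,0,0]]' --grip '[0.5,0.5]'

```text
time: 10.15
tool_pos: [526.4, -177.0, 39.0]
ee_rot: [-0.524, 0.524, -0.475, 0.475]
contact_force: [0.5, -0.5, -1.1]
grip_width: 53.2
```

```bash
python3 - <<'E'
from h import *
o=get_obs();print(o["tool_pos"],o["time"],o["contact_force"],o["ft_torque"],o["grip_width"])
todelta([526.7,-176.8,24],Rdown(5.6)[0])
d=cams.get_image("wrist");np.savez("pics/w15.npz",**d);crop(d,185,80,330,130,5.5,"pics/w15a.png")
d=cams.get_image("side");crop(d,225,130,325,215,6,"pics/s15.png")
E
```

```text
[ 526.35012224 -176.99097173   38.97307161] 10.15 [ 0.50071147 -0.46763178 -1.14453539] [-0.04956816 -0.0282837   0.00635645] 53.212750474387875
delta [-0.2 15.   0.4] rot [0.08 0.03 0.  ]
```

View pics/w15a.png

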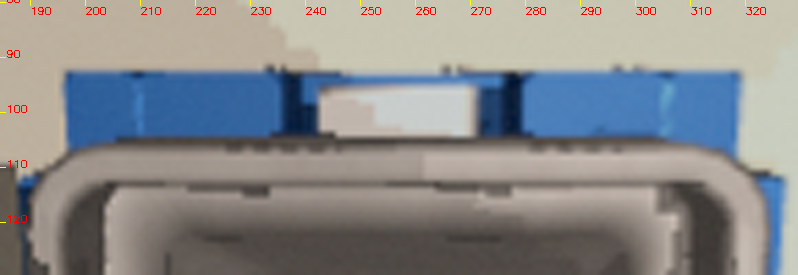

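View pics/s15.png

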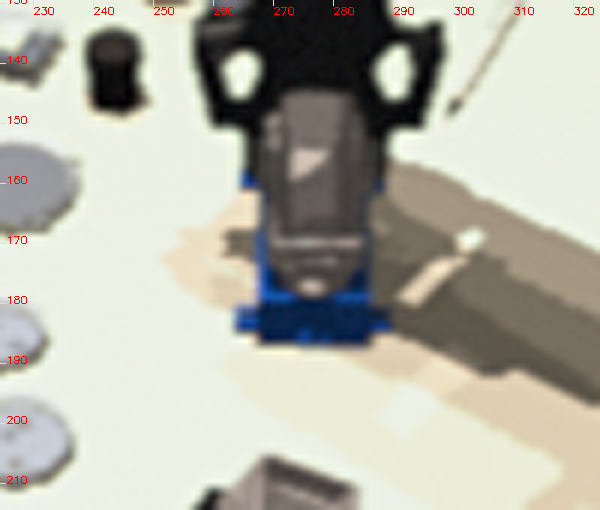

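>>> move_arm --delta_pos '[[0,3,0.4],[0,6,0.4],[0,9,0.4],[0,12,0.4],[0,12,0.4]]' --rotation '[[0,0,0],[0,0,0],[0,0,0],[0,0,0],[0,0,0]]' --grip '[0.5,0.5,0.5,0.5,0.5]'

```text
time: 10.67
tool_pos: [526.2, -176.6, 26.1]
ee_rot: [-0.523, 0.524, -0.476, 0.474]
contact_force: [1.0, -0.4, -1.9]
grip_width: 53.2
```

>>> move_arm --delta_pos '[[0,0,0],[0,0,0]]' --rotation '[[0,0,0],[0,0,0]]' --grip '[0.5,0.5]'

```text
time: 10.83
tool_pos: [526.6, -176.9, 26.9]
ee_rot: [-0.524, 0.524, -0.475, 0.474]
contact_force: [-0.6, 0.1, -1.6]
grip_width: 53.1
```

```bash
python3 - <<'E'
from h import *
o=get_obs();print(o["tool_pos"],o["time"],o["contact_force"],o["ft_torque"],o["grip_width"])
todelta([526.7,-176.8,24],Rdown(5.6)[0])
d=cams.get_image("wrist");np.savez("pics/w16.npz",**d);crop(d,175,80,340,130,4.8,"pics/w16a.png")
E
```

```text
[ 526.62002672 -176.89967827   26.92658357] 10.8333 [-0.6153478   0.07925551 -1.62355635] [0.00874481 0.05930905 0.01505417] 53.128127500586835
delta [-0.1  2.9  0.1] rot [0.09 0.03 0.  ]
```

View pics/w16a.png

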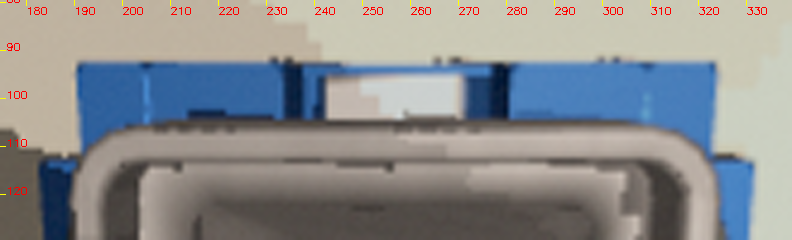

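>>> move_arm --delta_pos '[[0,0.7,0],[0,1.4,0],[0,2,0],[0,2,0]]' --rotation '[[0,0,0],[0,0,0],[0,0,0],[0,0,0]]' --grip '[0.5,0.5,0.5,0.5]'

```text
time: 11.22
tool_pos: [526.5, -176.8, 24.8]
ee_rot: [-0.524, 0.524, -0.475, 0.474]
contact_force: [0.0, 0.3, -2.7]
grip_width: 53.3
```

>>> move_arm --delta_pos '[[0,0.5,0],[0,1,0],[0,1,0],[0,1,0]]' --rotation '[[0,0,0],[0,0,0],[0,0,0],[0,0,0]]' --grip '[0.5,0.5,0.5,0.5]'

```text
time: 11.55
tool_pos: [526.6, -176.9, 24.1]
ee_rot: [-0.524, 0.524, -0.475, 0.474]
contact_force: [-0.8, 1.3, 1.0]
grip_width: 53.1
```

>>> move_arm --delta_pos '[[0,0.4,0],[0,0.8,0],[0,0.8,0],[0,0.8,0]]' --rotation '[[0,0,0],[0,0,0],[0,0,0],[0,0,0]]' --grip '[0.5,0.5,0.5,0.5]'

```text
time: 11.88
tool_pos: [526.7, -176.9, 24.0]
ee_rot: [-0.524, 0.524, -0.475, 0.475]
contact_force: [-4.1, 1.7, 8.7]
grip_width: 52.9
```

```bash
python3 - <<'E'
from h import *
o=get_obs();print(o["tool_pos"],o["time"],o["contact_force"],o["ft_torque"],o["grip_width"])
d=cams.get_image("wrist");np.savez("pics/w17.npz",**d);cv2.imwrite("pics/w17.png",d["pixels"])
d=cams.get_image("side");crop(d,225,130,325,215,6,"pics/s17.png")
E
```

```text
[ 526.68769472 -176.91200343   23.99538746] 11.8833 [-4.14570677  1.73939058  8.6707322 ] [0.31298923 0.45387432 0.0157043 ] 52.87984229852555
```

View pics/w17.png

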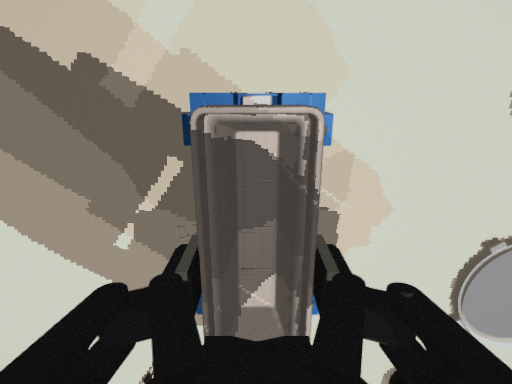

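View pics/s17.png

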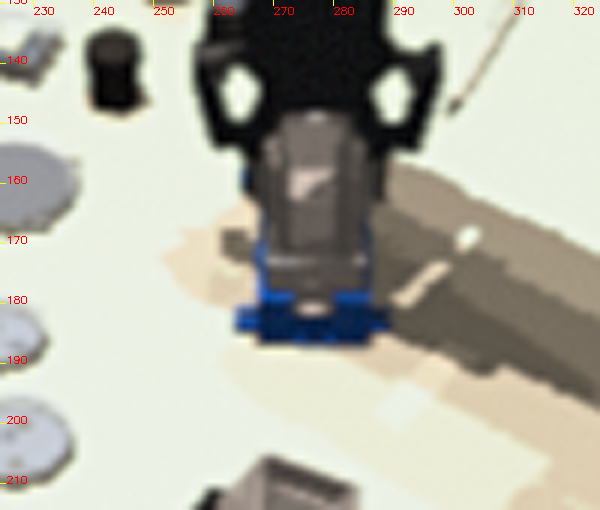

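>>> move_arm --delta_pos '[[0,-0.5,0],[0,-0.5,0],[0,-0.5,0],[0,-0.5,0],[0,-0.5,0]]' --rotation '[[0,0,0],[0,0,0],[0,0,0],[0,0,0],[0,0,0]]' --grip '[0.64,0.65,0.67,0.7,0.75]'

```text
time: 12.4
tool_pos: [526.5, -176.9, 23.5]
ee_rot: [-0.524, 0.524, -0.475, 0.474]
contact_force: [-0.5, -0.3, -0.6]
grip_width: 64.2
```

>>> move_arm --delta_pos '[[0,0,0],[0,0,0],[0,0,0],[0,0,0]]' --rotation '[[0,0,0],[0,0,0],[0,0,0],[0,0,0]]' --grip '[1,1,1,1]'

```text
time: 12.73
tool_pos: [526.6, -176.9, 23.6]
ee_rot: [-0.524, 0.524, -0.475, 0.474]
contact_force: [-0.0, -0.3, -0.1]
grip_width: 85.2
```

```bash
python3 - <<'E'
from h import *
o=get_obs();print(o["tool_pos"],o["time"],o["contact_force"],o["ft_torque"],o["grip_width"])
d=cams.get_image("wrist");np.savez("pics/w18.npz",**d);cv2.imwrite("pics/w18.png",d["pixels"])
E
```

```text
[ 526.57347507 -176.85739014   23.58008611] 12.7333 [-0.01546863 -0.26473792 -0.10544363] [-0.04505275  0.04018504 -0.07095969] 85.24321238122555
```

View pics/w18.png

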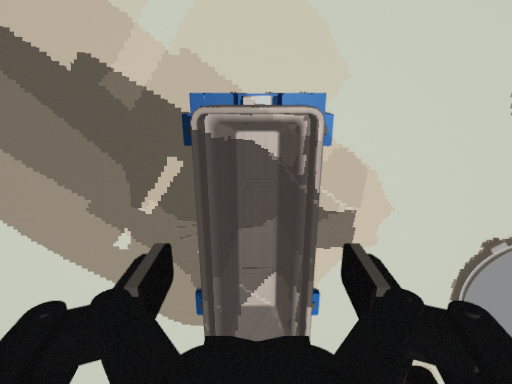

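Released. Retreat straight up in tool axes and check the seating from above.

>>> move_arm --delta_pos '[[0,-25,0],[0,-55,0],[0,-85,0],[0,-120,0],[0,-150,0]]' --rotation '[[0,0,0],[0,0,0],[0,0,0],[0,0,0],[0,0,0]]' --grip '[1,1,1,1,1]'

```text
time: 13.2
tool_pos: [526.8, -176.8, 175.8]
ee_rot: [-0.524, 0.524, -0.475, 0.475]
contact_force: [-0.3, -0.2, 0.2]
grip_width: 85.2
```

>>> move_arm --delta_pos '[[0,0,0],[0,0,0],[0,0,0]]' --rotation '[[0,0,0],[0,0,0],[0,0,0]]' --grip '[1,1,1]'

```text
time: 13.45
tool_pos: [526.4, -176.6, 172.7]
ee_rot: [-0.523, 0.524, -0.476, 0.474]
contact_force: [-0.5, -0.4, -0.7]
grip_width: 85.5
```

```bash
python3 - <<'E'
from h import *
o=get_obs();print(o["tool_pos"],o["time"],o["contact_force"])
d=cams.get_image("wrist");np.savez("pics/w19.npz",**d);cv2.imwrite("pics/w19.png",d["pixels"])
crop(d,215,85,310,250,3.6,"pics/w19a.png")
d=cams.get_image("side");np.savez("pics/s19.npz",**d);crop(d,225,130,325,280,4,"pics/s19.png")
E
```

```text
[ 526.37605944 -176.62666951  172.66719644] 13.45 [-0.54492099 -0.3502551  -0.68939898]
```

View pics/w19a.png

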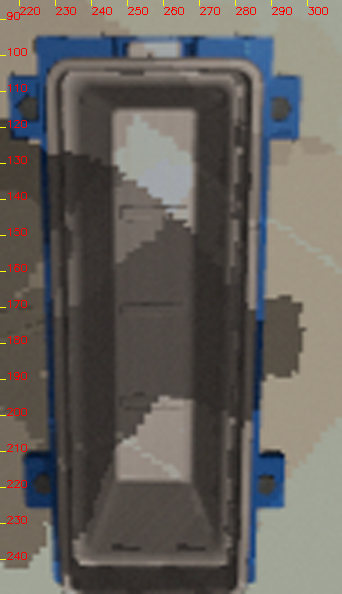

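View pics/s19.png

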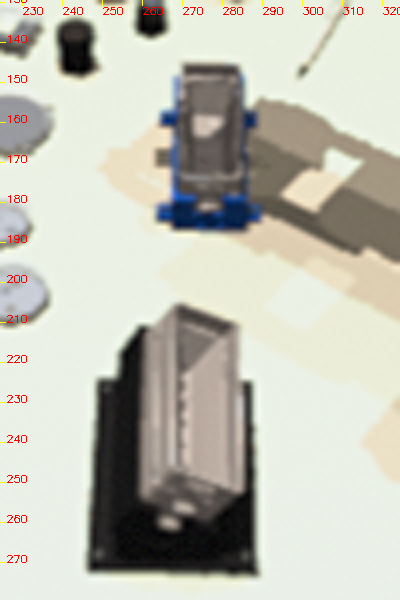

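```bash
python3 - <<'E'
from h import *
d=dict(np.load("pics/w19.npz"));d["pixels"]=np.clip(d["pixels"].astype(float)*1.6,0,255).astype(np.uint8)
crop(d,212,85,312,145,7.5,"pics/w19t.png");crop(d,212,200,312,270,7.5,"pics/w19b.png")
E
```

```text
(no output)
```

View pics/w19t.png

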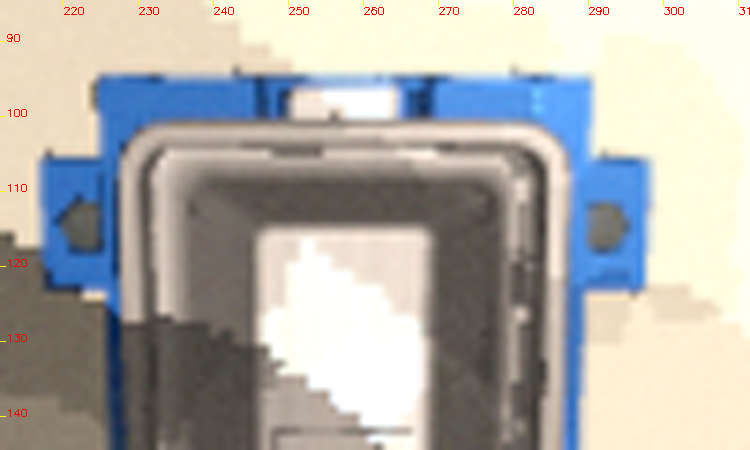

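View pics/w19b.png

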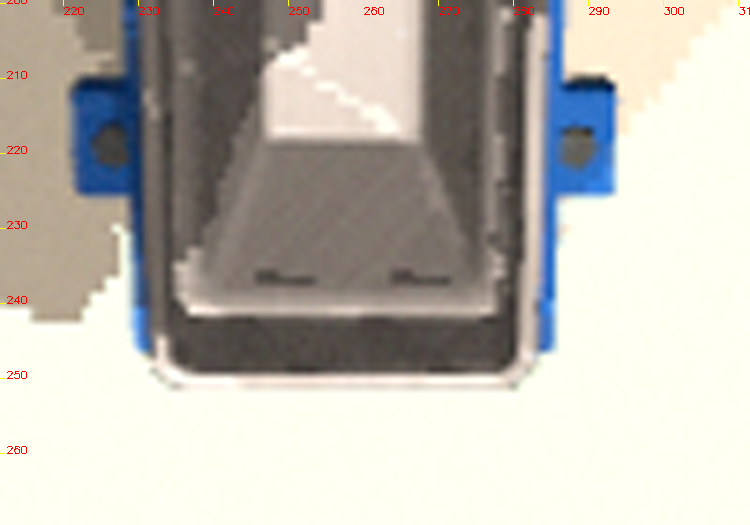

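```bash
python3 - <<'E'
from rim import *
d=dict(np.load("pics/w19.npz"))
uv=[[228.7,102.1],[286.1,102.1],[282.4,250.2],[233.1,250.2]]
rim(d,uv,56,0)
f=onplane(d,[[224.8,94.4],[290.7,94.4],[285.4,245.8],[229.8,246.3]],36);print(f.round(1),f.mean(0))
E
```

```text
h 56 centre [ 526.9 -176.3   56. ] yaw 5.82 sides [ 50.4 146.3  50.9 146.3]
pnp [ 526.9 -176.7   53.8] [[0.995, -0.101, -0.004], [0.101, 0.995, 0.013], [0.003, -0.013, 1.0]]
[[ 488.4 -100.    36. ]
 [ 549.8  -94.    36. ]
 [ 565.2 -251.9   36. ]
 [ 504.2 -258.6   36. ]] [ 526.93271851 -176.12619216   36.        ]
```

```bash
python3 - <<'E'
from h import *
print(workorder.job_done()); print(get_obs()["time"])
E
```

```text
the job is handed in; nothing more can be done
None
the job is handed in; nothing more can be done
```

I swung the top tray about 25° about its hooked end, drew it off about 26 mm, and lifted it clear. I then levelled it and lowered it into the blue frame until it made contact (about 10 N). After that I released it, retreated upward and handed the job in at about 13.6 s of the 43 s allowed. The hand-in gives no verdict.

**Tray in the frame (wrist picture after release):**
- The rim centre came out at (526.9, -176.3), against a frame centre of (526.9, -176.1).
- The tray measured about 0.013 rad off level. Its yaw was 5.8°, against 5.6° for the frame.
- The tongue lies in the notch.
- The rim height checks at 54 to 56 mm, where 56 mm is fully seated. The lower reading is within the camera's depth error.

**The rest of the scene:** the last side picture shows the middle and bottom trays still nested on the stand, but I judged that by eye and did not measure their positions. The gripper was clear of everything. I saw no bystander touched, and I did not measure their positions.

**One disagreement:** the pictures put the open fingertips about 25 mm behind the TCP, and about 16 mm behind at a 54 mm opening, not 14 mm ahead as the description says. I set the grip depth from the pictures, and it held without slipping.

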